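# Dock two driver handles battery end down

## Robot

A 6-joint arm with a two-finger parallel gripper is mounted at the origin on a cart in front of the work surface, level with it; the furniture and walls round the work are solid. World frame = base frame: x ahead of the robot, y to its left, z up, the work surface at z = 0. Lengths are in m, angles in rad, forces in N, time in s.
With the tool pointing down it reaches from about 0.375 to 0.9 m from the base axis. Payload 3.1 kg.
Tool frame: the origin (TCP) lies on the centre line of the jaws, within the pads' length; the fingertips stand 19 mm ahead of it and the grasp point (between the pads) is the TCP; z points along the fingers, y is the direction in which the jaws open and shut (so a half turn about z gives the same grasp; the last joint's range is limited). The gripper opens to 85 mm and grips with 20 to 120 N. Pads are 22 mm wide; open, the fingers measure 114 mm over their backs; the gripper's body (76 mm by 85 mm) begins 54 mm behind the grasp point. The pads swing forward as they close: fully open they stand 13 mm farther back than shut.
Start: joints at [-0.178, 0.527, 1.433, -0, 1.181, -0.178], TCP at [0.625, 0, 0.25] pointing down, gripper open.
Joint ranges: [-3.08, 3.08], [-0.75, 2.2], [0.22, 2.44], [-1.43, 4.57], [0, 2.65], [-2.85, 2.85]. Speed limits (rad/s): [2.79, 2.79, 3.14, 3.14, 3.14, 3.14].

## Interface

Orientations are given as a unit quaternion [x, y, z, w].
In Python, from station import manip, imaging, workorder gives the robot as it stands.
- The arm moves only by the shell command python3 -m creep 'ROWS' [FORCE]. ROWS is a JSON object of lists of equal length, an entry for each row: "claw": the finger opening in cm, from 0 to 8.54; "dp": the shift along the tool's x, y, z in cm, a list of three; "roll": the turn about the tool's z in rad. In form: {"claw": [claw, ...], "dp": [[dx, dy, dz], ...], "roll": [roll, ...]}. A call has 1 to 12 rows; each row is the pose to reach, as a shift and turn from the pose commanded when the call began, along the tool's axes at that moment; what a row does not reach only later rows make up. A row lasts 1/10 s, in which the tool goes at most 50 mm and 8.59 degrees, less where a joint would pass 70% of its speed; a pose out of reach is approached as far as the arm can. A call with a gripper value outside its range is refused whole. The fingers move at their own pace and stop on an object; FORCE is the grip in N (left out, the last holds). Time passes only in rows, so rows that repeat a pose let the fingers close. It gives the time, the measured TCP pose, the force and the opening at its end, in the units of the state.
- manip.sense(): the state, without advancing time (a new reading comes with each control period).
- imaging.snapshot(name): name is "scene" or "side" or "wrist"; returns a dict with "image" (420x560x3 uint8, red, green, blue), "z_map" (420x560 float32, m along the optical axis (not along the pixel's ray), 0 where there is no reading), "vfov" (degrees; the focal length in pixels is half the picture's height over the tangent of half this angle, whatever the lens; pixels are square), "cx", "cy" (the principal point, pixels), "R" (3x3) and "t" (3): a world point X has camera coordinates R X + t. Camera axes: x right, y down, z forward; pixel columns grow to the right and rows downward; lengths in m; the calibration is good to about 2 mm. A picture is of the moment at which its call begins.
- workorder.sign_off(): hands the job in, once; it reports no verdict.
The state is a dict: "t": time; "q": joint angles; "qd": joint speeds; "tau": joint torques, N m; "tcp_pos": TCP position; "tool_rot": TCP orientation; "force": force on the tool from outside, world axes, zero at the start; "ft_torque": the same for the moment, N m; "finger_gap": opening from 0.0 (shut) to 1.0 (fully open).
Only numpy, scipy, OpenCV 4.12 (cv2) and the standard library are available. Lean on these libraries where they do the work, as an engineer would, in place of code of your own. Each camera call takes 0.05 s, during which the arm holds its last target.

## Task

Dock both driver handles in the charging dock, each in the rocker of its own colour. A handle looks the same at both ends but its battery is hidden in one: feel by lifting which end is heavy, then lay the handle gently along the sloping rocker, while the rocker is still raised, heavy end at the raised contact end, so that its weight tips the rocker fully down onto the contacts. Never let a rocker tip the wrong way, and do not move the other things on the bench.

Things in the scene. Friction and masses are not known exactly. Their poses are not given: they have to be found in the camera images.
- handle_blue: Aluminium driver handle, square bar 150 x 24 x 24 mm, 0.26 to 0.37 kg; both ends alike: black caps, a blue band 40 mm each side of the middle. A heavy cell is hidden in one end, drawn afresh every time: the centre of mass lies 34 to 42 mm from the middle towards it. Origin: middle of the bar; x along the bar (tells nothing of the heavy end). Starts flat on the bench, origin 12 mm up.
- handle_orange: The same handle with orange bands; which of its ends is heavy is drawn separately.
- dock: Charging dock fixed to the bench: grey slab 180 (x) x 190 (y) x 12 mm, two see-saw rockers 115 mm apart on steel forks, their level axles 72 mm up, parallel to its y. A black contact block 43 mm high runs along its +x edge, the one away from the robot. Origin: centre of the underside. Blue rocker on its +y side (left seen from the robot), orange on -y.
- rocker_blue (a joint): Blue rocker's angle. About 0 when empty: a weak spring (0.06 N m/rad) keeps it sloping 24 degrees, contact (+x) end up. Grows as that end goes down; 0.64 = down on the contacts (12 degrees the other way). Negative = tipped the wrong way, stop at -0.26. Let go with its heavy end at the contact end, a handle tips it to 0.64 in about a second; the other way round it sinks to -0.26.
- rocker_orange (a joint): Orange rocker's angle, likewise.
- seat_blue (a point): Where the blue handle's middle lies when seated in the blue rocker, 20 mm over the axle; moves with the rocker. x: along the rocker to its contact end (raised when empty); z: square to its bed, upward. At 48 to 80 mm each way from it a saddle, slot 30 mm wide, bed 12 mm below, flared lips 10 mm above; end walls 158 mm apart. Between, only a spine and fork, 18 mm wide, reaching 12 mm below it.
- seat_orange (a point): The same for the orange handle and rocker.
- solvent_bottle_1: Bystander: bottle with yellow cap, 74 mm across, 106 high. Origins of all bystanders: centre of the underside.
- flux_jar: Bystander: small orange jar, 38 mm across, 33 high.
- dropper: Bystander: white bottle with pale pointed tip, 34 mm across, 92 high.
- white_blue_jar: Bystander: blue jar with white lid, 58 mm across, 48 high.
- red_cutters: Bystander: side cutters with red grips lying flat, 123 x 46 x 12 mm.
- spool: Bystander: solder spool lying flat, green top, 57 mm across, 26 high.
- green_blower: Bystander: green rubber air blower lying on its side, 54 x 130 mm, 52 high.

How it is judged:
By the outcome, as a careful person would: the job done as asked, in the order asked, and still so for the second after the job is handed in, with the robot touching nothing.
It also fails if it takes over 72 s, if anything falls off the work surface, if the arm or the gripper's body presses on something with over 40 N, if the wrist force passes 120 N, or if a joint passes its speed limit or range.

## Working session

There is one attempt and no reset: what is moved stays moved. The work goes in short steps, Python scripts to look and compute and a shell command to move; the robot and the scene stay as the last step left them, time stands still between calls to the robot, and variables do not carry over. Pictures are saved under pics/ and viewed, and the job is handed in when it is done.

```bash
ls; mkdir -p pics
cat > h.py <<'E'
import numpy as np, cv2
from station import manip, imaging, workorder
def snap(n,save=None):
    d=imaging.snapshot(n)
    if save: cv2.imwrite('pics/'+save+'.png',cv2.cvtColor(d['image'],cv2.COLOR_RGB2BGR))
    return d
def ray(d,u,v):
    f=d['image'].shape[0]/2/np.tan(np.radians(d['vfov'])/2)
    R=np.array(d['R']);t=np.array(d['t'])
    c=-R.T@t
    return c,R.T@np.array([(u-d['cx'])/f,(v-d['cy'])/f,1.0])
def onplane(d,u,v,z):
    c,r=ray(d,u,v); return c+r*(z-c[2])/r[2]
def cloud(d):
    h,w=d['z_map'].shape
    u,v=np.meshgrid(np.arange(w),np.arange(h))
    f=h/2/np.tan(np.radians(d['vfov'])/2)
    Z=d['z_map']
    P=np.stack([(u-d['cx'])/f*Z,(v-d['cy'])/f*Z,Z],-1)
    R=np.array(d['R']);t=np.array(d['t'])
    return (P-t)@R
def proj(d,X):
    f=d['image'].shape[0]/2/np.tan(np.radians(d['vfov'])/2)
    p=np.array(d['R'])@np.array(X)+np.array(d['t'])
    return p[0]/p[2]*f+d['cx'],p[1]/p[2]*f+d['cy']
E
python3 - <<'E'
from h import *
import pickle
for n in ['scene','side','wrist']:
    d=snap(n,n+'0'); pickle.dump(d,open(n+'0.pkl','wb'))
    print(n,d['vfov'],d['cx'],d['cy'],-np.array(d['R']).T@d['t'])
print(manip.sense())
E
```

```text
pics
scene 46.535435213921865 270.4828586258418 205.7484822611926 [-0.41050653  0.75916517  0.63447148]
side 48.34411387850197 281.94348837684703 215.39104011506117 [ 0.56880299 -1.19686862  0.91112939]
wrist 70.85210610583982 277.4799571393642 207.65271065903855 [0.62455384 0.08284672 0.37350297]
{'t': 0.15, 'q': array([-1.78504701e-01,  5.28223883e-01,  1.43360877e+00, -5.58185341e-06,
        1.18137967e+00, -1.78514294e-01]), 'qd': array([ 0.00113881, -0.00153815, -0.00272367,  0.0002462 ,  0.00098133,
        0.00027564]), 'tau': array([ 1.17890530e-03, -4.42742836e+01, -1.78276026e+01, -2.15643640e-04,
        5.61750654e-03, -9.84718270e-06]), 'tcp_pos': array([6.24489551e-01, 1.17166290e-04, 2.49575799e-01]), 'tool_rot': array([ 7.07102407e-01,  7.07110692e-01, -4.63979003e-04, -6.63745194e-04]), 'force': array([0.15622551, 0.38990045, 0.65805159]), 'ft_torque': array([ 0.00910246, -0.00652832,  0.01634948]), 'finger_gap': 1.0032790599600458}
```

View pics/scene0.png

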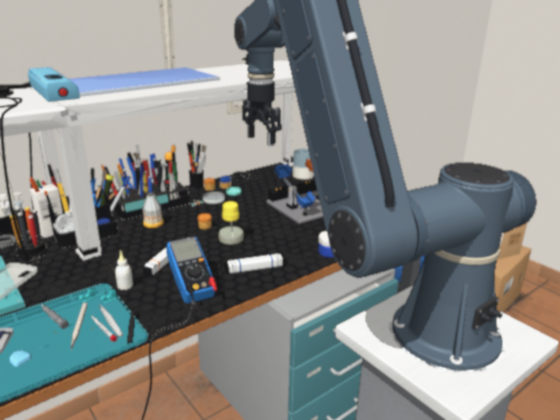

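View pics/side0.png

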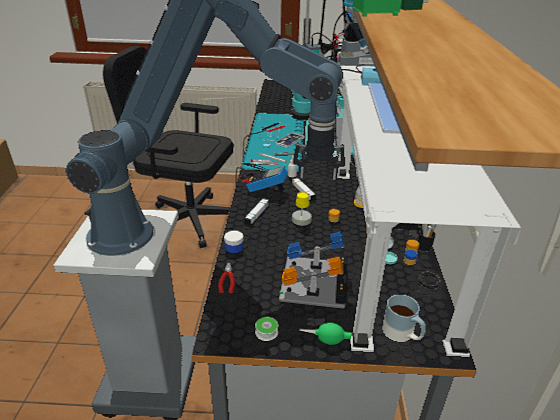

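View pics/wrist0.png

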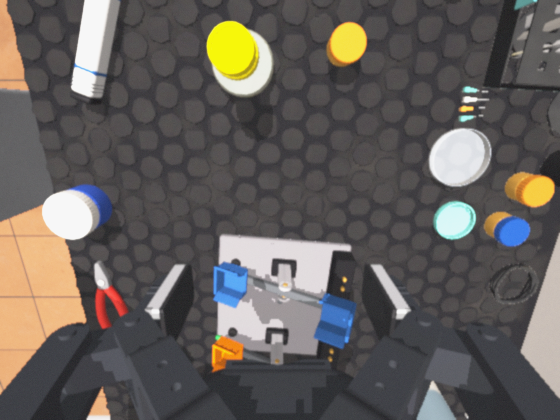

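Run:
```python
import cv2
a=cv2.imread('pics/scene0.png')[180:300,100:360]
cv2.imwrite('pics/c1.png',cv2.resize(a,None,fx=3,fy=3,interpolation=cv2.INTER_CUBIC))
a=cv2.imread('pics/side0.png')[150:360,210:410]
cv2.imwrite('pics/c2.png',cv2.resize(a,None,fx=2.8,fy=2.8,interpolation=cv2.INTER_CUBIC))
```

```text
(no output)
```

View pics/c1.png

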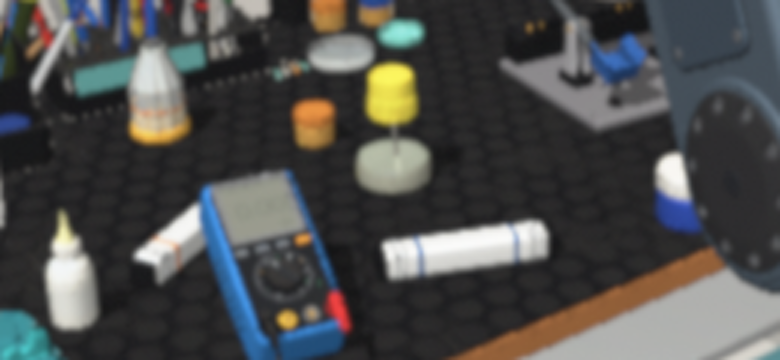

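View pics/c2.png

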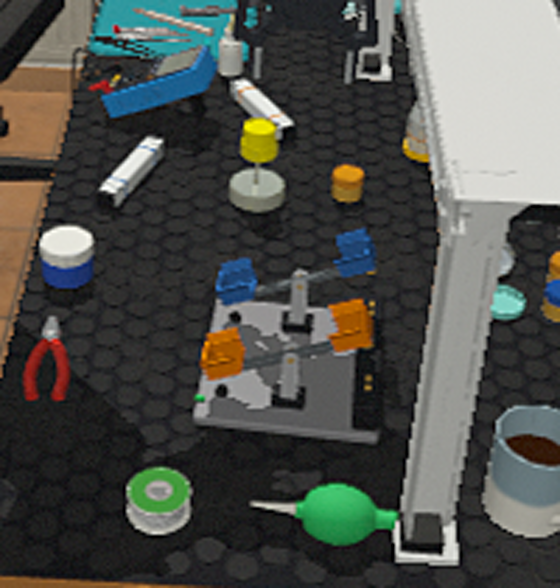

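Run:
```python
from h import *
import pickle
d=pickle.load(open('side0.pkl','rb'));C=cloud(d)
for n,(u,v) in dict(blue_a=(110,190),blue_b=(155,148),or_a=(240,92),or_b=(285,125),mm=(160,90),mm2=(205,60),yel=(260,140),jar=(348,180),dropper=(232,50),wb=(67,255),cut=(45,370),spool=(158,495),blow=(340,515),shelf=(430,200),post=(375,60),post2=(460,400)).items():
    print(n,(C[int(150+v/2.8),int(210+u/2.8)]*1000).round())
    
s=pickle.load(open('scene0.pkl','rb'));C2=cloud(s)
w=pickle.load(open('wrist0.pkl','rb'));C3=cloud(w)
print([ (C3[v,u]*1000).round() for u,v in [(95,20),(90,85),(236,50),(345,40),(75,210),(335,240),(232,240)]])
# handle pixels: above-bench, side clouds
for nm,c in(('side',C),('scene',C2)):
    img=(d if nm=='side' else s)['image'].astype(int)
    m=(c[...,2]>.015)&(c[...,2]<.03)&(img.min(-1)>120)&(c[...,0]>.3)&(c[...,0]<.75)&(c[...,1]>.1)&(c[...,1]<.5)
    n,l,st,ce=cv2.connectedComponentsWithStats(m.astype(np.uint8))
    for i in range(1,n):
        if st[i,4]>20:
            p=c[l==i]; xy=p[:,:2];mn=xy.mean(0);U,S,V=np.linalg.svd(xy-mn,full_matrices=False)
            pr=(xy-mn)@V[0]
            print(nm,st[i,4],ce[i].round(),mn.round(4),p[:,2].mean().round(4),np.degrees(np.arctan2(V[0,1],V[0,0])).round(1),pr.min().round(3),pr.max().round(3))
```

```text
blue_a [411. 100.  24.]
blue_b [457. 203.  21.]
or_a [559. 353.  22.]
or_b [620. 269.  22.]
mm [457. 291.  53.]
mm2 [514. 316.  87.]
yel [586. 110.  94.]
jar [697. 129.  33.]
dropper [545. 433.  43.]
wb [381. -69.  49.]
cut [ 377. -197.   -2.]
spool [ 506. -378.   21.]
blow [ 666. -410.   44.]
shelf [801. 144.  -1.]
post [748. 454.  23.]
post2 [ 758. -384.  160.]
[array([435., 170.,  24.]), array([418., 108.,  24.]), array([590., 129., 104.]), array([692., 149.,  35.]), array([386., -29.,  47.]), array([703., -89.,   0.]), array([562., -84.,  11.])]
side 26 [292. 172.] [0.5439 0.433 ] 0.0224 13.8 -0.014 0.015
side 121 [303. 187.] [0.5883 0.3216] 0.022 -58.6 -0.069 0.066
side 146 [257. 208.] [0.4316 0.1579] 0.0224 -110.9 -0.07 0.063
side 142 [301. 215.] [0.5864 0.1279] 0.0228 2.4 -0.031 0.03
scene 256 [230. 234.] [0.5781 0.1369] 0.0244 142.0 -0.04 0.026
scene 58 [ 91. 247.] [0.7261 0.4609] 0.025 82.2 -0.022 0.025
scene 214 [157. 260.] [0.5687 0.3542] 0.0242 124.5 -0.058 0.039
scene 448 [254. 261.] [0.4254 0.1657] 0.0233 68.6 -0.069 0.067
scene 81 [124. 281.] [0.5302 0.4534] 0.0225 63.0 -0.014 0.017
```

Run:
```python
from h import *
import pickle
d=pickle.load(open('side0.pkl','rb'));C=cloud(d)
for u,v in [(350,100),(370,150),(380,220),(480,220),(420,160),(345,175),(360,250)]: print((u,v),C[v,u].round(3))
s=pickle.load(open('scene0.pkl','rb'));C=cloud(s)
for u,v in [(90,100),(85,200),(200,85),(180,270),(285,90),(290,70)]: print((u,v),C[v,u].round(3))
w=pickle.load(open('wrist0.pkl','rb'));C=cloud(w)
for u,v in [(228,280),(335,315),(285,285),(440,220)]: print((u,v),C[v,u].round(3))
```

```text
(350, 100) [0.725 0.258 0.386]
(370, 150) [ 0.751 -0.097  0.384]
(380, 220) [ 0.737 -0.415  0.383]
(480, 220) [ 0.941 -0.398  0.383]
(420, 160) [ 0.728 -0.638  0.632]
(345, 175) [0.756 0.447 0.01 ]
(360, 250) [ 0.776 -0.018 -0.002]
(90, 100) [0.744 0.404 0.387]
(85, 200) [0.724 0.457 0.154]
(200, 85) [0.762 0.102 0.387]
(180, 270) [0.437 0.358 0.062]
(285, 90) [ 0.72  -0.158  0.351]
(290, 70) [ 0.821 -0.26   0.386]
(228, 280) [ 0.561 -0.121  0.05 ]
(335, 315) [ 0.686 -0.13   0.105]
(285, 285) [ 0.632 -0.112  0.075]
(440, 220) [ 0.841 -0.058  0.002]
```

```bash
python3 -m creep '{"claw":[8.5,8.5,8.5,8.5,8.5,8.5,8.5,8.5,8.5],"dp":[[-5,0,-2],[-10,0,-4],[-15,0,-5],[-20,0,-5],[-25,0,-5],[-28,0,-5],[-28,0,-5],[-28,0,-5],[-28,0,-5]],"roll":[0,0,0,0,0,0,0,0,0]}'
python3 - <<'E'
from h import *
import pickle
d=snap('wrist','dock1'); pickle.dump(d,open('dock1.pkl','wb'))
E
```

```text
t: 1.05
tcp_pos: [0.6248, -0.2787, 0.2999]
tool_rot: [0.707, 0.707, 0.0, -0.001]
force: [0.2, 1.1, -0.2]
finger_gap: 0.993
```

View pics/dock1.png

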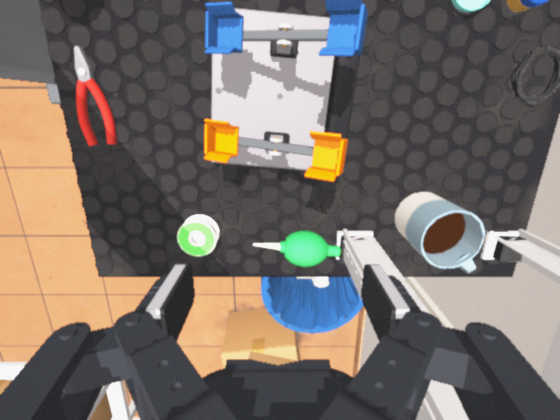

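Run:
```python
from h import *
import pickle
s=pickle.load(open('scene0.pkl','rb'));C=cloud(s)
for u,v in [(262,130),(262,105),(260,90),(260,75),(262,50),(255,30),(240,30),(262,10),(275,15)]: print((u,v),C[v,u].round(3))
d=pickle.load(open('side0.pkl','rb'));C=cloud(d)
for v in (110,140,170,200,220):
  r=C[v,320:420]; m=(r[:,2]>.33)&(r[:,2]<.42)&(r[:,0]>.66); 
  print(v,r[m][0].round(3) if m.any() else None)
m=(C[...,2]>.3)&(C[...,2]<.4)&(C[...,0]>.68)&(abs(C[...,1]+.0)<.5)
P=C[m]
for y in np.arange(-.4,.45,.1):
  q=P[abs(P[:,1]-y)<.05]; 
  if len(q): k=q[:,0].argmin(); print('y',y.round(2),q[k].round(3), np.percentile(q[:,0],1).round(3), q[:,2].min().round(3))
# dock slab mask in dock1
d=pickle.load(open('dock1.pkl','rb'));C=cloud(d);im=d['image'].astype(int)
m=(C[...,2]>.006)&(C[...,2]<.018)&(C[...,0]>.5)&(C[...,0]<.72)&(C[...,1]>-.31)&(C[...,1]<-.04)&(im.min(-1)>90)
xy=C[m][:,:2]; print(len(xy), cv2.minAreaRect((xy*1000).astype(np.float32)))
hsv=cv2.cvtColor(d['image'],cv2.COLOR_RGB2HSV)
for nm,lo,hi in(('blue',(100,150,60),(125,255,255)),('orange',(8,180,120),(22,255,255))):
  k=cv2.inRange(hsv,lo,hi)>0
  k&=(C[...,2]>.02)&(C[...,2]<.15)&(C[...,0]<.75)&(C[...,0]>.5)&(C[...,1]<-.03)&(C[...,1]>-.35)
  for a,b in((.5,.62),(.62,.75)):
    q=C[k&(C[...,0]>a)&(C[...,0]<b)]
    print(nm,len(q),q.min(0).round(4),q.max(0).round(4))
# block
m=(C[...,2]>.035)&(C[...,2]<.05)&(C[...,0]>.65)&(C[...,0]<.76)&(C[...,1]>-.31)&(C[...,1]<-.04)
q=C[m];print(len(q), q.min(0),q.max(0), cv2.minAreaRect((q[:,:2]*1000).astype(np.float32)), np.median(q[:,2]))
```

```text
(262, 130) [ 1.02  -0.295  0.139]
(262, 105) [0.602 0.013 0.35 ]
(260, 90) [0.593 0.026 0.392]
(260, 75) [0.599 0.022 0.427]
(262, 50) [0.594 0.019 0.488]
(255, 30) [0.551 0.07  0.539]
(240, 30) [0.623 0.063 0.534]
(262, 10) [0.514 0.078 0.583]
(275, 15) [0.476 0.071 0.575]
110 [0.714 0.283 0.342]
140 [ 0.662 -0.003  0.365]
170 [ 0.717 -0.132  0.343]
200 [ 0.717 -0.286  0.349]
220 [ 0.718 -0.358  0.343]
y -0.4 [ 0.713 -0.417  0.356] 0.717 0.3
y -0.3 [ 0.716 -0.314  0.361] 0.717 0.342
y -0.2 [ 0.715 -0.212  0.367] 0.717 0.341
y -0.1 [ 0.715 -0.093  0.363] 0.716 0.343
y -0.0 [0.68  0.001 0.346] 0.683 0.301
y 0.1 [0.715 0.143 0.343] 0.715 0.341
y 0.2 [0.714 0.182 0.342] 0.715 0.341
y 0.3 [0.714 0.329 0.342] 0.715 0.34
y 0.4 [0.712 0.45  0.363] 0.714 0.301
12557 ((613.1597290039062, -177.90008544921875), (190.0539093017578, 153.6976776123047), 85.1038589477539)
blue 1692 [ 0.5446 -0.139   0.047 ] [ 0.5859 -0.0917  0.0819]
blue 1976 [ 0.6633 -0.1501  0.0981] [ 0.705  -0.1045  0.1329]
orange 637 [ 0.5347 -0.2546  0.0476] [ 0.5758 -0.2065  0.0819]
orange 679 [ 0.6528 -0.2645  0.0342] [ 0.7037 -0.2172  0.132 ]
1755 [ 0.68616652 -0.23022212  0.03513851] [ 0.71928175 -0.13601703  0.04712338] ((702.4327392578125, -182.23992919921875), (94.86237335205078, 26.403045654296875), 85.14613342285156) 0.04360917699130057
```

```bash
python3 -m creep '{"claw":[8.5,8.5,8.5,8.5,8.5,8.5,8.5,8.5,8.5,8.5,8.5,8.5],"dp":[[4,-1.5,0],[8,-3,0],[12,-4.5,0],[16,-6,0],[20,-7.5,0],[25,-9,0],[30,-10.5,0],[35,-11.5,0],[40,-11.5,0],[44,-11.5,0],[44,-11.5,0],[44,-11.5,0]],"roll":[0,0,0,0,0,0,0,0,0,0,0,0]}'
python3 - <<'E'
from h import *
import pickle
d=snap('wrist','hand1'); pickle.dump(d,open('hand1.pkl','wb'))
d=pickle.load(open('dock1.pkl','rb'));C=cloud(d)
for x in (.38,.42,.46):
  q=C[(abs(C[...,0]-x)<.01)&(C[...,1]<-.3)&(abs(C[...,2])<.01)]; print(x,len(q),q[:,1].min(),np.sort(q[:,1])[:5])
E
```

```text
t: 2.3
tcp_pos: [0.5089, 0.1621, 0.3005]
tool_rot: [0.705, 0.709, -0.0, 0.0]
force: [0.0, -0.4, 0.2]
finger_gap: 0.998
0.38 1217 -0.45631296224009815 [-0.45631296 -0.45601421 -0.45597736 -0.45584101 -0.45583995]
0.42 1193 -0.4564178448515974 [-0.45641784 -0.45619564 -0.4561394  -0.45613712 -0.45607119]
0.46 1016 -0.44310617086179527 [-0.44310617 -0.44172191 -0.43989577 -0.4395918  -0.43862826]
```

View pics/hand1.png

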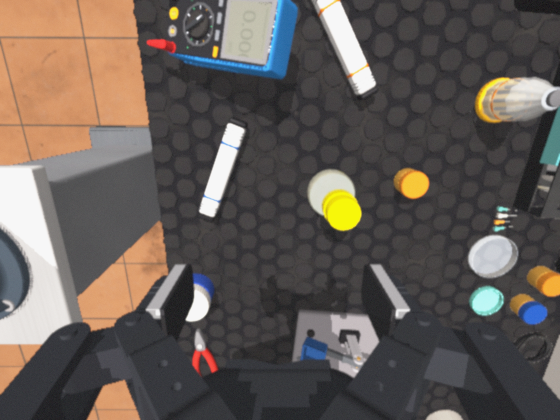

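```bash
cat >> h.py <<'E'
def bars(d,boxes=None):
    C=cloud(d);im=d['image'].astype(int)
    m=(C[...,2]>.015)&(C[...,2]<.032)&(C[...,0]>.35)&(C[...,0]<.68)
    m=m.astype(np.uint8)
    n,l,st,ce=cv2.connectedComponentsWithStats(m)
    for i in range(1,n):
        if st[i,4]>300:
            q=C[l==i]; q=q[q[:,2]>.020]
            r=cv2.minAreaRect((q[:,:2]*1000).astype(np.float32))
            b=cv2.boxPoints(r); e=b[1]-b[0] if np.linalg.norm(b[1]-b[0])>np.linalg.norm(b[2]-b[1]) else b[2]-b[1]
            print(ce[i].round(),st[i,4],'c',np.round(r[0],1),'size',np.round(r[1],1),'axis',np.degrees(np.arctan2(e[1],e[0])).round(1)%180)
E
python3 - <<'E'
from h import *
import pickle
d=pickle.load(open('hand1.pkl','rb')); bars(d)
# dock: axle midpoints via colors
d=pickle.load(open('dock1.pkl','rb'));C=cloud(d)
E
python3 -m creep '{"claw":[8.5,8.5,8.5],"dp":[[4,3,0],[8,4,0],[8,4,0]],"roll":[0,0,0]}'
python3 - <<'E'
from h import *
d=snap('wrist','hand2'); bars(d)
E
```

```text
[347.  47.] 2290 c [594.3 316. ] size [ 24.6 126.6] axis 120.6
[222. 168.] 1881 c [429.5 162.2] size [149.   24.1] axis 68.6
[327. 187.] 1020 c [580.8 136.6] size [65.4 52. ] axis 32.2
t: 2.65
tcp_pos: [0.5515, 0.2424, 0.3002]
tool_rot: [0.707, 0.708, 0.001, -0.0]
force: [0.1, -1.2, 0.5]
finger_gap: 0.997
[304. 105.] 2275 c [588.5 326.3] size [ 24.1 149.8] axis 120.4
[196. 221.] 1514 c [430.  163.7] size [147.   24.2] axis 68.5
[299. 240.] 1032 c [583.3 138. ] size [65.6 51.9] axis 10.3
```

View pics/hand2.png

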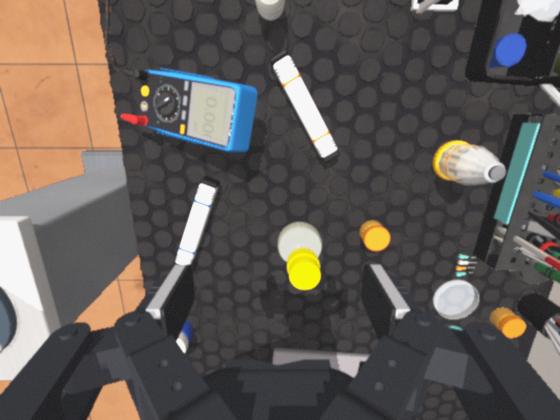

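```bash
python3 - <<'E'
from h import *
print(manip.sense()['tcp_pos'])
d=snap('wrist');C=cloud(d)
m=(C[...,2]>.035)&(C[...,2]<.12)&(C[...,0]<.66)&(C[...,1]>.15)&(C[...,1]<.5)
q=C[m];a=np.radians(120.4);ax=np.array([np.cos(a),np.sin(a)]);pr=np.array([-ax[1],ax[0]])
r=q[:,:2]-[.5885,.3263];u=r@ax;v=r@pr
k=abs(u)<.06;print(np.sort(abs(v[k]))[:5], 'pos side',np.sort(v[k&(v>0)])[:3],'neg',np.sort(-v[k&(v<0)])[:3])
E
python3 -m creep '{"claw":[6,6,6,6,6,6,6,6],"dp":[[4,2,3],[8.4,3.75,7],[8.4,3.75,12],[8.4,3.75,17],[8.4,3.75,19],[8.4,3.75,19],[8.4,3.75,19],[8.4,3.75,19]],"roll":[-0.14,-0.28,-0.42,-0.53,-0.53,-0.53,-0.53,-0.53]}'
python3 - <<'E'
from h import *
print(manip.sense()['tcp_pos']);d=snap('wrist','o1');bars(d)
E
```

```text
[0.55049862 0.24035304 0.29993599]
[0.04283866 0.04296291 0.04306458 0.04335335 0.04343547] pos side [0.04283866 0.04296291 0.04306458] neg []
t: 3.55
tcp_pos: [0.5895, 0.3236, 0.1132]
tool_rot: [0.498, 0.867, 0.002, 0.002]
force: [0.8, 0.8, 0.4]
finger_gap: 0.703
[0.58948135 0.32359976 0.11315917]
[277. 205.] 5615 c [588.4 326.5] size [ 24.4 148.7] axis 120.5
[ 39. 267.] 3199 c [436.  178.9] size [115.5  24.5] axis 68.6
[156. 384.] 1002 c [572.3 120.9] size [30.7 56.7] axis 120.7
```

View pics/o1.png

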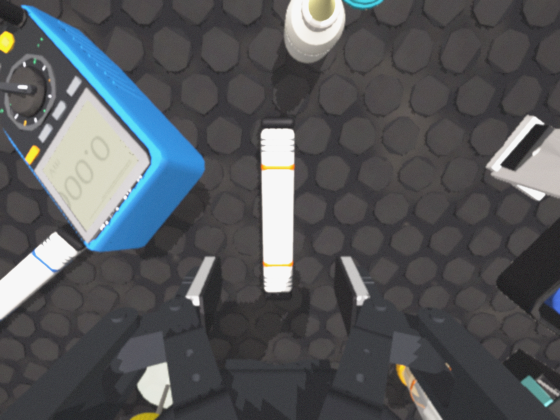

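Run:
```python
from h import *
import pickle
d=snap('wrist');C=cloud(d)
m=(C[...,2]>.03)&(C[...,2]<.12)&(C[...,0]<.6)&(C[...,1]>.2)&(C[...,1]<.5)
q=C[m];a=np.radians(120.4);ax=np.array([np.cos(a),np.sin(a)]);pr=np.array([-ax[1],ax[0]])
r=q[:,:2]-[.5885,.3264];u=r@ax;v=r@pr
for u0 in np.arange(-.09,.1,.02):
  k=(abs(u-u0)<.01)&(v>.02)
  if k.sum(): 
    i=np.argmin(np.where(k,v,9)); print(u0.round(2),v[i].round(3),q[i,2].round(3),'max z for v<.06',(q[k&(v<.06)][:,2].max(initial=0)).round(3))
print(manip.sense())
```

```text
-0.01 0.03 0.105 max z for v<.06 0.12
0.01 0.03 0.102 max z for v<.06 0.12
0.03 0.048 0.066 max z for v<.06 0.084
0.05 0.043 0.066 max z for v<.06 0.095
0.07 0.052 0.063 max z for v<.06 0.094
0.09 0.074 0.048 max z for v<.06 0.0
{'t': 3.65, 'q': array([ 3.36982311e-01,  7.49730441e-01,  1.41386448e+00, -9.83602926e-05,
        9.72739537e-01, -1.92191555e-01]), 'qd': array([ 0.00703761,  0.00554204,  0.00722139,  0.00016831, -0.00362052,
        0.00035461]), 'tau': array([-1.27594457e-01, -4.97380364e+01, -1.44307396e+01, -5.70775563e-03,
       -5.65936847e-03, -3.60097201e-04]), 'tcp_pos': array([0.58927209, 0.32403978, 0.11337597]), 'tool_rot': array([0.49755833, 0.86742654, 0.00196202, 0.00175051]), 'force': array([ 0.96687717, -0.1134443 , -0.13776374]), 'ft_torque': array([-0.027351  ,  0.00203458,  0.07050367]), 'finger_gap': 0.7083408902074676}
```

```bash
python3 -m creep '{"claw":[4.2,4.2,4.2,4.2,4.2,4.2,4.2],"dp":[[-1.3,0,0],[-1.3,0,0],[-1.3,0,4],[-1.3,0,7],[-1.3,0,8.9],[-1.3,0,8.9],[-1.3,0,8.9]],"roll":[0,0,0,0,0,0,0]}'
python3 -c "
from h import *
s=manip.sense();print(s['tcp_pos'],s['force'],s['ft_torque'])"
```

```text
t: 4.35
tcp_pos: [0.5944, 0.3127, 0.0216]
tool_rot: [0.497, 0.868, 0.0, 0.0]
force: [0.8, 0.1, 0.4]
finger_gap: 0.494
[0.59438001 0.31266394 0.02158256] [0.77859951 0.14841378 0.43712959] [-0.03198868 -0.01542367  0.04557705]
```

```bash
python3 -m creep '{"claw":[1.5,1.5,1.5,1.5,1.5,1.5],"dp":[[0,0,0],[0,0,0],[0,0,0],[0,0,0],[0,0,0],[0,0,0]],"roll":[0,0,0,0,0,0]}' 50
python3 -c "
from h import *
s=manip.sense();print(s['tcp_pos'],s['force'],s['ft_torque'])"
```

```text
t: 4.95
tcp_pos: [0.595, 0.3131, 0.0228]
tool_rot: [0.497, 0.868, 0.001, 0.001]
force: [0.3, 0.7, 6.5]
finger_gap: 0.265
[0.59503174 0.31313944 0.02277111] [0.33713155 0.72340132 6.53069965] [-0.0279166   0.03405022 -0.03536617]
```

```bash
python3 -m creep '{"claw":[1.5,1.5,1.5,1.5,1.5,1.5],"dp":[[0,0,-1],[0,0,-3],[0,0,-5],[0,0,-5],[0,0,-5],[0,0,-5]],"roll":[0,0,0,0,0,0]}'
python3 - <<'E'
from h import *
for i in range(2):
  s=manip.sense();F=s['force'];T=s['ft_torque'];R=s['tool_rot'];print(s['t'],F,T,s['finger_gap'])
  d=snap('wrist','o2') if i==0 else snap('side','o2s')
E
```

```text
t: 5.55
tcp_pos: [0.5927, 0.3124, 0.0698]
tool_rot: [0.497, 0.868, -0.001, -0.001]
force: [0.0, -1.2, -3.3]
finger_gap: 0.269
5.55 [ 0.03143077 -1.16235292 -3.31430285] [ 0.07715665  0.10570184 -0.01191475] 0.26856375583106934
5.6 [-0.19652403 -1.04168367 -3.71603108] [ 0.062182   -0.01374661 -0.01639647] 0.26806066066517714
```

View pics/o2.png

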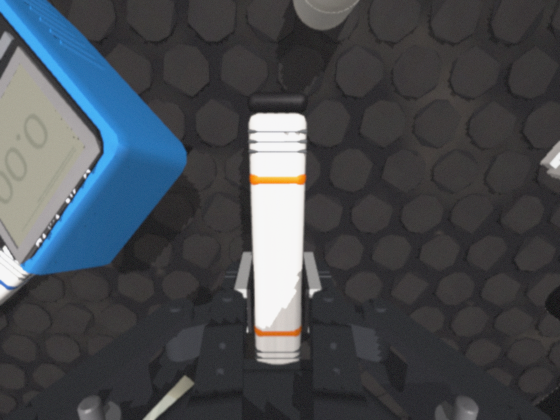

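```bash
python3 -m creep '{"claw":[1.5,1.5,1.5,1.5],"dp":[[0,0,0],[0,0,0],[0,0,-3],[0,0,-3]],"roll":[0,0,0,0]}'
cat >> h.py <<'E'
from scipy.spatial.transform import Rotation as Ro
def feel(n=6):
    a=[];
    for i in range(n):
        s=manip.sense(); M=Ro.from_quat(s['tool_rot']).as_matrix()
        a.append(np.r_[M.T@s['force'],M.T@s['ft_torque']]); 
        d=imaging.snapshot('wrist')
    a=np.array(a);print('tool-frame F,T mean',a.mean(0).round(3),'sd',a.std(0).round(3),'t',s['t']); return d
def heldtilt(d):
    s=manip.sense();M=Ro.from_quat(s['tool_rot']).as_matrix()
    P=(cloud(d)-s['tcp_pos'])@M
    m=(abs(P[...,1])<.009)&(P[...,2]>-.05)&(P[...,2]<.055)&(P[...,0]>.013)&(P[...,0]<.13)&(d['z_map']>0)
    q=P[m]; c=np.polyfit(q[:,0],q[:,2],1); r=abs(np.polyval(c,q[:,0])-q[:,2])
    q=q[r<.004]; c=np.polyfit(q[:,0],q[:,2],1)
    print('held: tilt deg (tool +x end up +)',np.degrees(np.arctan(-c[0])).round(1),'top face z at TCP (tool z)',c[1].round(4),'x range',q[:,0].min().round(3),q[:,0].max().round(3),len(q),'lat mid', np.median(P[m][:,1]).round(4))
E
python3 - <<'E'
from h import *
d=feel(6); heldtilt(d)
E
```

```text
t: 6.05
tcp_pos: [0.5967, 0.3138, 0.1044]
tool_rot: [0.497, 0.868, 0.003, 0.003]
force: [1.6, 1.5, -2.5]
finger_gap: 0.268
tool-frame F,T mean [ 2.500e-02  2.290e-01  3.501e+00  3.000e-03  1.140e-01 -4.000e-03] sd [0.399 0.881 0.595 0.052 0.014 0.034] t 6.3
held: tilt deg (tool +x end up +) -0.3 top face z at TCP (tool z) -0.0019 x range 0.013 0.089 7341 lat mid 0.0001
```

```bash
python3 -m creep '{"claw":[1.5,1.5,1.5,1.5,1.5,1.5,1.5,1.5,1.5,1.5,1.5,1.5],"dp":[[0,0,-5],[0,0,-10],[-1.5,-2.6,-12],[-3,-5.2,-12],[-4.5,-7.8,-12],[-6,-10.4,-12],[-7.5,-13,-12],[-9,-15.6,-12],[-10.5,-18.2,-12],[-12,-20.8,-12],[-14,-23.4,-12],[-15.4,-25.8,-12]],"roll":[0,0,0.14,0.28,0.42,0.56,0.7,0.84,0.98,1.12,1.26,1.4]}'
python3 -c "
from h import *
s=manip.sense();print(s['tcp_pos'],s['q'],s['tool_rot'],np.degrees(np.arctan2(*Ro.from_quat(s['tool_rot']).as_matrix()[[1,0],0])))"
```

```text
t: 7.55
tcp_pos: [0.4487, 0.0482, 0.221]
tool_rot: [0.94, 0.341, -0.0, 0.0]
force: [0.0, -1.1, -3.1]
finger_gap: 0.267
[0.44869489 0.04819148 0.22102438] [-1.41272110e-01  3.41423642e-01  1.88620477e+00 -5.05597448e-04
  9.13850904e-01  7.34922771e-01] [ 9.40242292e-01  3.40506079e-01 -4.39233316e-05  2.03367411e-04] 39.81541891393623
```

```bash
python3 -m creep '{"claw":[1.5,1.5,1.5,1.5,1.5,1.5,1.5,1.5,1.5,1.5,1.5,1.5],"dp":[[-3,3.2,0],[-6,6.4,0],[-9,9.6,0],[-12,12.9,0],[-15,16.1,0],[-18,19.4,0],[-21,22.6,0],[-24,25.8,0],[-27,29,0],[-30,32.3,0],[-33.3,35.9,0],[-36.7,39.5,0]],"roll":[0.14,0.28,0.42,0.56,0.7,0.84,0.98,1.12,1.26,1.4,1.54,1.68]}'
python3 -c "
from h import *
s=manip.sense();print(s['tcp_pos'],s['q'],s['tool_rot'],np.degrees(np.arctan2(*Ro.from_quat(s['tool_rot']).as_matrix()[[1,0],0])))"
```

```text
t: 8.75
tcp_pos: [0.423, -0.4905, 0.2204]
tool_rot: [0.881, -0.473, -0.001, -0.0]
force: [1.5, 0.1, -3.5]
finger_gap: 0.27
[ 0.4229596  -0.49048317  0.22041685] [-1.03146848e+00  5.91059451e-01  1.40110820e+00  1.18217833e-04
  1.15068924e+00  1.52423868e+00] [ 8.81163026e-01 -4.72812140e-01 -5.14798131e-04 -3.70762515e-04] -56.433994414381914
```

```bash
python3 -m creep '{"claw":[1.5,1.5,1.5,1.5,1.5,1.5,1.5,1.5],"dp":[[0,0,0],[0,0,4],[0,0,8],[0,0,12],[0,0,16],[0,0,17],[0,0,17],[0,0,17]],"roll":[0.14,0.28,0.42,0.56,0.585,0.585,0.585,0.585]}'
python3 - <<'E'
from h import *
s=manip.sense();print(s['tcp_pos'],np.degrees(np.arctan2(*Ro.from_quat(s['tool_rot']).as_matrix()[[1,0],0])))
d=snap('side','e1s');d=snap('wrist','e1');heldtilt(d)
d=snap('scene','e1c')
E
```

```text
t: 9.55
tcp_pos: [0.4242, -0.4902, 0.0526]
tool_rot: [0.71, -0.705, 0.001, 0.0]
force: [0.1, 0.2, -3.6]
finger_gap: 0.271
[ 0.42422616 -0.49019324  0.05262835] -89.58993647084166
held: tilt deg (tool +x end up +) -0.4 top face z at TCP (tool z) -0.0016 x range 0.013 0.087 7169 lat mid 0.0
```

View pics/e1s.png

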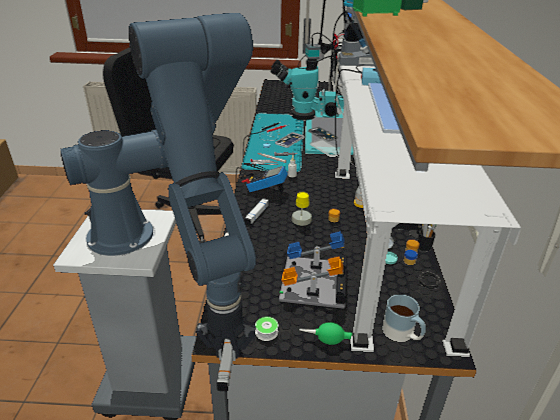

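View pics/e1.png

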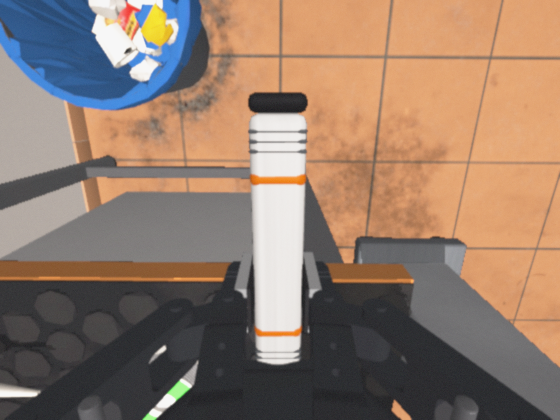

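Run:
```python
from h import *
d=snap('wrist');C=cloud(d)
for v in range(250,300,4): print(v,C[v,370].round(3),C[v,190].round(3),onplane(d,370,v,0).round(3), d['image'][v,370])
```

```text
250 [ 0.132 -0.155 -0.661] [ 0.582 -0.329 -0.305] [ 0.363 -0.482  0.   ] [104 106 109]
254 [ 0.132 -0.143 -0.659] [ 0.578 -0.329 -0.289] [ 0.362 -0.479  0.   ] [104 103 106]
258 [ 0.131 -0.129 -0.658] [ 0.574 -0.329 -0.275] [ 0.362 -0.476  0.   ] [104 103 106]
262 [ 0.129 -0.115 -0.658] [ 0.492 -0.458 -0.027] [ 0.362 -0.473  0.   ] [107 101  99]
266 [ 0.353 -0.457 -0.023] [ 0.491 -0.457 -0.021] [ 0.361 -0.47   0.   ] [139  91  52]
270 [ 0.355 -0.458 -0.016] [ 0.49  -0.457 -0.016] [ 0.361 -0.467  0.   ] [142  91  52]
274 [ 0.357 -0.458 -0.01 ] [ 0.487 -0.458 -0.009] [ 0.361 -0.464  0.   ] [142  92  54]
278 [ 0.359 -0.458 -0.005] [ 0.486 -0.458 -0.004] [ 0.36  -0.461  0.   ] [157 100  57]
282 [ 0.359 -0.457 -0.002] [ 0.485 -0.456 -0.002] [ 0.36  -0.458  0.   ] [131  85  55]
286 [ 0.36  -0.454 -0.   ] [ 0.485 -0.453 -0.001] [ 0.36  -0.455  0.   ] [60 55 53]
290 [ 0.359 -0.451 -0.001] [ 0.486 -0.45  -0.001] [ 0.359 -0.451  0.   ] [59 54 53]
294 [ 0.358 -0.447 -0.002] [ 0.486 -0.446 -0.001] [ 0.359 -0.448  0.   ] [59 56 54]
298 [ 0.388 -0.501  0.08 ] [ 0.486 -0.443 -0.001] [ 0.359 -0.445  0.   ] [52 52 49]
```

```bash
python3 -m creep '{"claw":[1.5,1.5,1.5,1.5,1.5,1.5],"dp":[[0,0,2],[0,0,2.8],[0,0,3.1],[0,0,3.4],[0,0,3.6],[0,0,3.6]],"roll":[0,0,0,0,0,0]}' 35
python3 - <<'E'
from h import *
s=manip.sense();print(s['tcp_pos'],s['force'])
d=feel(1);heldtilt(d)
E
```

```text
t: 10.35
tcp_pos: [0.4237, -0.491, 0.0192]
tool_rot: [0.71, -0.704, 0.002, 0.001]
force: [-4.0, 0.6, 11.6]
finger_gap: 0.268
[ 0.42367595 -0.49095176  0.0192348 ] [-3.98586244  0.57943302 11.58976147]
tool-frame F,T mean [ -0.566   3.973 -11.595  -0.633  -0.352  -0.099] sd [0. 0. 0. 0. 0. 0.] t 10.35
held: tilt deg (tool +x end up +) -5.7 top face z at TCP (tool z) -0.0024 x range 0.013 0.086 6780 lat mid -0.0
```

```bash
python3 -m creep '{"claw":[1.5,1.5,1.5,1.5,1.5,1.5],"dp":[[0,0,0.2],[0,0,0.4],[0,0,0.6],[0,0,0.8],[0,0,0.9],[0,0,0.9]],"roll":[0,0,0,0,0,0]}' 25
python3 - <<'E'
from h import *
s=manip.sense();print(s['tcp_pos'],s['force'])
d=feel(1);heldtilt(d);snap('wrist','e2')
E
```

```text
t: 11.0
tcp_pos: [0.4238, -0.4938, 0.0116]
tool_rot: [0.71, -0.704, 0.004, 0.003]
force: [-5.8, -2.6, 14.9]
finger_gap: 0.268
[ 0.42384673 -0.49380101  0.01158727] [-5.77779641 -2.60651376 14.94625273]
tool-frame F,T mean [  2.697   5.768 -14.934  -0.959   0.023  -0.211] sd [0. 0. 0. 0. 0. 0.] t 11.0
held: tilt deg (tool +x end up +) -16.1 top face z at TCP (tool z) -0.0037 x range 0.013 0.083 6050 lat mid -0.0
```

View pics/e2.png

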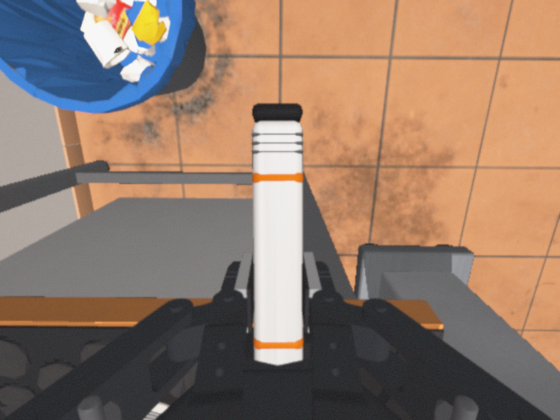

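```bash
python3 -m creep '{"claw":[1.5,1.5,1.5,1.5,1.5],"dp":[[0,0,0.2],[0,0,0.35],[0,0,0.5],[0,0,0.5],[0,0,0.5]],"roll":[0,0,0,0,0]}'
python3 - <<'E'
from h import *
s=manip.sense();print(s['tcp_pos'],s['force'])
d=feel(1);heldtilt(d)
E
```

```text
t: 11.6
tcp_pos: [0.4239, -0.4948, 0.0067]
tool_rot: [0.71, -0.704, 0.005, 0.003]
force: [-5.6, -4.3, 14.4]
finger_gap: 0.269
[ 0.42391872 -0.4947849   0.00674733] [-5.64416952 -4.30685759 14.3743572 ]
tool-frame F,T mean [  4.419   5.643 -14.341  -0.997   0.268  -0.241] sd [0. 0. 0. 0. 0. 0.] t 11.6
held: tilt deg (tool +x end up +) -22.5 top face z at TCP (tool z) -0.0045 x range 0.013 0.08 5502 lat mid -0.0
```

```bash
python3 -m creep '{"claw":[1.5,1.5,1.5,1.5,1.5,1.5,1.5,1.5],"dp":[[0,0,0],[0,0,-2],[0,0,-5],[0,0,-10],[0,0,-15],[0,0,-18],[0,0,-18],[0,0,-18]],"roll":[0,0,0,0,0,0,0,0]}' 60
python3 - <<'E'
from h import *
d=feel(3);heldtilt(d)
s=manip.sense();print(s['tcp_pos'],s['force'],s['tool_rot'],s['q'])
E
```

```text
t: 12.45
tcp_pos: [0.4233, -0.4887, 0.1819]
tool_rot: [0.709, -0.705, 0.0, 0.0]
force: [-0.1, -0.1, -4.3]
finger_gap: 0.267
tool-frame F,T mean [ 0.183  0.7    4.101 -0.021  0.084 -0.035] sd [0.054 0.45  0.176 0.025 0.014 0.035] t 12.55
held: tilt deg (tool +x end up +) -21.8 top face z at TCP (tool z) -0.0049 x range 0.013 0.08 5540 lat mid -0.0
[ 0.42251225 -0.48748435  0.17872442] [ 0.03585641 -0.56265358 -4.16302693] [ 7.09431366e-01 -7.04769353e-01 -2.62278506e-03 -6.45800346e-04] [-1.02958724e+00  6.37912696e-01  1.44059622e+00 -3.73587537e-05
  1.06848589e+00  2.10543037e+00]
```

```bash
cat >> h.py <<'E'
YAW=np.radians(-4.9); DC=np.array([.6263,-.1790])
def todock(P):
    r=P[...,:2]-DC; c,s=np.cos(YAW),np.sin(YAW)
    return np.stack([r[...,0]*c+r[...,1]*s,-r[...,0]*s+r[...,1]*c,P[...,2]],-1)
def fromdock(p):
    c,s=np.cos(YAW),np.sin(YAW); return np.array([DC[0]+c*p[0]-s*p[1],DC[1]+s*p[0]+c*p[1]])
E
python3 - <<'E'
from h import *
import pickle
for f in('dock1.pkl','wrist0.pkl'):
  d=pickle.load(open(f,'rb'));D=todock(cloud(d))*1000
  hsv=cv2.cvtColor(d['image'],cv2.COLOR_RGB2HSV)
  for nm,lo,hi,y0 in(('blue',(100,150,60),(125,255,255),57.5),('orange',(8,180,120),(22,255,255),-57.5)):
    k=(cv2.inRange(hsv,lo,hi)>0)&(abs(D[...,1]-y0)<40)&(D[...,2]>20)&(D[...,2]<150)
    for sg in(-1,1):
      q=D[k&(D[...,0]*sg>20)&(abs(D[...,0])<100)]
      if len(q)>100: print(f,nm,sg,len(q),np.percentile(q,1,axis=0).round(1),np.percentile(q,99,axis=0).round(1))
  # spine
  for y0 in(57.5,-57.5):
    k=(abs(D[...,1]-y0)<25)&(abs(D[...,0])<35)&(D[...,2]>60)&(D[...,2]<110)
    q=D[k]
    if len(q)>50:
      print(f,'spine',y0,len(q),np.percentile(q[:,1],[2,50,98]).round(1),np.polyfit(q[:,0],q[:,2],1).round(3))
      kk=q[abs(q[:,1]-y0)>6]; print('  side parts (axle/fork) x',np.percentile(kk[:,0],[5,50,95]).round(1) if len(kk) else None, np.median(kk[:,2]) if len(kk) else None)
E
python3 - <<'E'
import cv2
a=cv2.imread('pics/dock1.png')[0:200,180:380]
cv2.imwrite('pics/c3.png',cv2.resize(a,None,fx=3,fy=3,interpolation=cv2.INTER_CUBIC))
E
```

```text
dock1.pkl blue -1 1692 [-85.1  35.   47.9] [-47.2  79.9  79.3]
dock1.pkl blue 1 1976 [35.9 34.5 99.3] [ 71.5  77.2 130.6]
dock1.pkl orange -1 637 [-84.3 -80.3  48.2] [-46.5 -35.2  79.3]
dock1.pkl orange 1 679 [ 34.5 -80.7  43.6] [ 73.7 -34.6 131.2]
dock1.pkl spine 57.5 946 [48.3 56.7 65.1] [ 0.431 76.119]
  side parts (axle/fork) x [-6.4  0.2  7.2] 77.43893159762679
dock1.pkl spine -57.5 655 [-65.4 -57.2 -48.6] [ 0.428 76.288]
  side parts (axle/fork) x [-6.7  0.3  7.1] 78.14501272808386
wrist0.pkl blue -1 1152 [-84.9  36.6  47.7] [-47.3  80.9  79. ]
wrist0.pkl blue 1 1458 [35.7 35.5 99.8] [ 68.3  80.8 130.8]
wrist0.pkl orange -1 635 [-85.5 -76.2  48.1] [-46.8 -34.2  79.1]
wrist0.pkl spine 57.5 761 [50.  60.2 67. ] [ 0.426 75.084]
  side parts (axle/fork) x [-7.8 -0.7  6.5] 74.64910679265935
wrist0.pkl spine -57.5 231 [-56.8 -49.4 -47.1] [ 0.185 69.071]
  side parts (axle/fork) x [-7.4 -0.7  7.1] 69.0816497092958
```

View pics/c3.png

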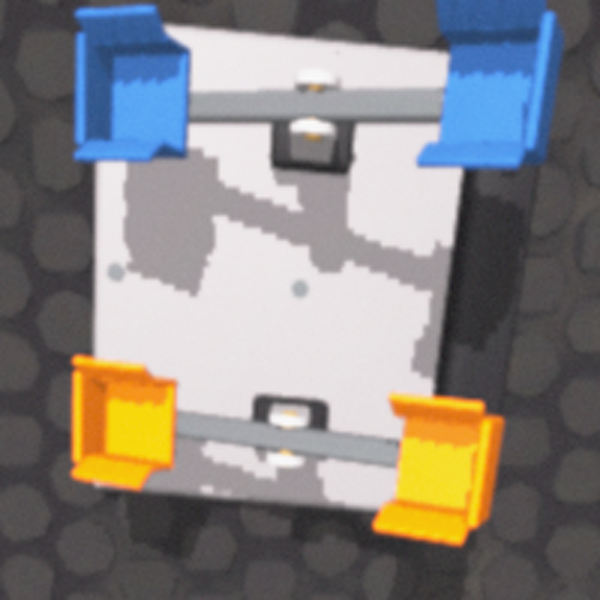

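```bash
cat >> h.py <<'E'
def bands(d,col):
    s=manip.sense();M=Ro.from_quat(s['tool_rot']).as_matrix()
    P=(cloud(d)-s['tcp_pos'])@M
    hsv=cv2.cvtColor(d['image'],cv2.COLOR_RGB2HSV)
    k=cv2.inRange(hsv,*( ((5,150,100),(22,255,255)) if col=='orange' else ((100,100,60),(125,255,255))))>0
    k&=(abs(P[...,1])<.011)&(abs(P[...,2])<.06)&(P[...,0]<.12)&(P[...,0]>-.08)
    n,l,st,ce=cv2.connectedComponentsWithStats(k.astype(np.uint8))
    for i in range(1,n):
        if st[i,4]>15: print('band px',ce[i].round(),st[i,4],'tool xyz',np.median(P[l==i],0).round(4))
E
python3 - <<'E'
from h import *
d=snap('wrist','e3');heldtilt(d);bands(d,'orange')
print(fromdock([-.0081,-.0575]),fromdock([-.0081,.0575]))
E
```

```text
held: tilt deg (tool +x end up +) -21.9 top face z at TCP (tool z) -0.0044 x range 0.013 0.08 5527 lat mid 0.0001
band px [277. 178.] 253 tool xyz [0.0486 0.0001 0.0149]
band px [277. 348.] 304 tool xyz [-0.0255  0.     -0.0144]
[ 0.61331813 -0.23559798] [ 0.62314108 -0.12101827]
```

View pics/e3.png

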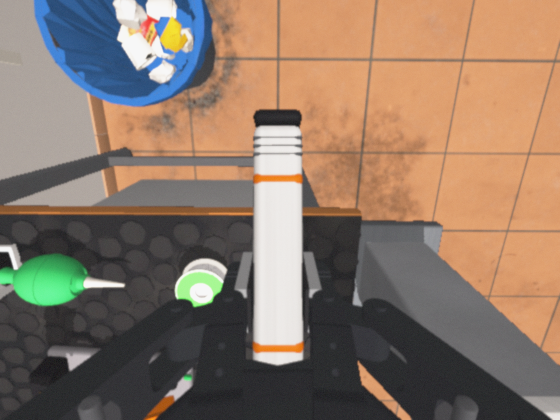

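```bash
python3 -m creep '{"claw":[1.5,1.5,1.5,1.5,1.5,1.5,1.5,1.5,1.5,1.5,1.5,1.5],"dp":[[0,0,-3],[0,0,-6],[-1,-1,-6],[-2,-2,-6],[-4,-3,-6],[-6,-4,-6],[-8,-5,-6],[-10,-6,-6],[-12,-7,-6],[-13,-8,-6],[-14,-9,-6],[-15,-10,-6]],"roll":[-0.145,-0.29,-0.435,-0.58,-0.725,-0.87,-1.015,-1.16,-1.305,-1.45,-1.595,-1.74]}'
python3 -m creep '{"claw":[1.5,1.5,1.5,1.5,1.5,1.5,1.5,1.5,1.5,1.5,1.5,1.5],"dp":[[0,0,0],[0,0,0],[0,0,0],[0,0,0],[0,0,0],[0,0,0],[0,0,0],[0,0,0],[0,0,0],[0,0,0],[0,0,0],[0,0,0]],"roll":[-0.145,-0.29,-0.435,-0.58,-0.725,-0.87,-1.015,-1.16,-1.305,-1.45,-1.595,-1.74]}'
cat >> h.py <<'E'
def goto(x,y,z,yaw):
    s=manip.sense();M=Ro.from_quat(s['tool_rot']).as_matrix();th=np.arctan2(M[1,0],M[0,0])
    d=np.array([x,y,z])-s['tcp_pos'];dy=(np.radians(yaw)-th+np.pi)%(2*np.pi)-np.pi
    print('tcp',s['tcp_pos'].round(4),'yaw',np.degrees(th).round(2),'dp cm',(np.array([d[0]*np.cos(th)+d[1]*np.sin(th),d[0]*np.sin(th)-d[1]*np.cos(th),-d[2]])*100).round(2),'roll',-dy.round(3),'q',s['q'].round(2),'t',s['t'])
E
python3 - <<'E'
from h import *
t=fromdock([-.001,-.0575]);print(t);goto(*t,.20,175.1)
E
```

```text
t: 13.85
tcp_pos: [0.5223, -0.3372, 0.2392]
tool_rot: [0.996, 0.091, -0.001, -0.002]
force: [-0.4, -0.3, -3.6]
finger_gap: 0.27
t: 15.05
tcp_pos: [0.5217, -0.3376, 0.239]
tool_rot: [0.573, 0.82, 0.0, -0.002]
force: [0.8, -0.7, -3.0]
finger_gap: 0.268
[ 0.62039218 -0.23620444]
tcp [ 0.5217 -0.3376  0.239 ] yaw 110.1 dp cm [ 6.13 12.75  3.9 ] roll -1.134 q [-0.75  0.54  1.45  0.    1.16 -1.1 ] t 15.05
```

```bash
python3 -m creep '{"claw":[1.5,1.5,1.5,1.5,1.5,1.5,1.5,1.5,1.5,1.5,1.5,1.5],"dp":[[1,2,0],[2,4,0],[3,6,0],[4,8,0],[5,10,0],[6.1,12.7,0],[6.1,12.7,1],[6.1,12.7,2],[6.1,12.7,2],[6.1,12.7,2],[6.1,12.7,2],[6.1,12.7,2]],"roll":[-0.14,-0.28,-0.42,-0.56,-0.7,-0.84,-0.98,-1.134,-1.134,-1.134,-1.134,-1.134]}'
python3 - <<'E'
from h import *
d=snap('wrist','p1');heldtilt(d);bands(d,'orange')
snap('side','p1s')
goto(*fromdock([-.001,-.0575]),.13,175.1)
E
```

```text
t: 16.25
tcp_pos: [0.6215, -0.2384, 0.2217]
tool_rot: [0.047, 0.999, -0.0, 0.0]
force: [0.1, -0.0, -4.2]
finger_gap: 0.265
held: tilt deg (tool +x end up +) -21.7 top face z at TCP (tool z) -0.0048 x range 0.013 0.082 5664 lat mid 0.0
band px [269. 112.] 63 tool xyz [ 0.0819 -0.0044  0.0284]
band px [269. 178.] 161 tool xyz [ 0.0508 -0.0043  0.0152]
band px [272. 348.] 228 tool xyz [-0.0238 -0.0019 -0.014 ]
tcp [ 0.6215 -0.2384  0.2218] yaw 174.67 dp cm [0.13 0.2  9.18] roll -0.007 q [-0.53  0.61  1.35 -0.    1.18 -2.01] t 16.35
```

View pics/p1.png

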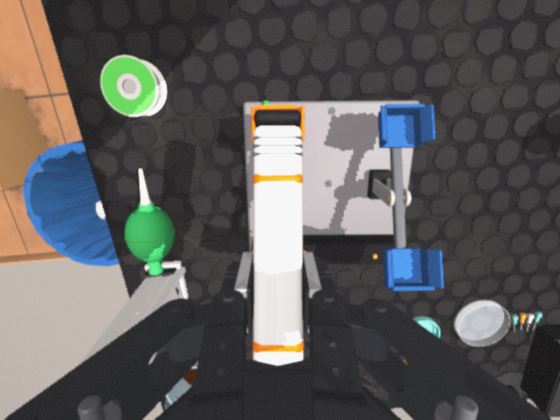

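View pics/p1s.png

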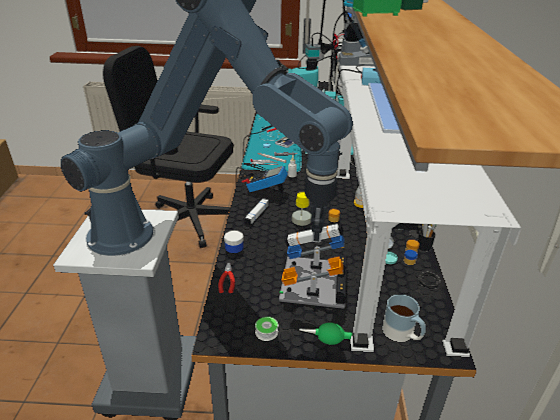

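```bash
python3 -m creep '{"claw":[1.5,1.5,1.5,1.5,1.5,1.5,1.5],"dp":[[0.1,0.2,3],[0.1,0.2,6],[0.1,0.2,8],[0.1,0.2,9.5],[0.1,0.2,10],[0.1,0.2,10],[0.1,0.2,10]],"roll":[-0.007,-0.007,-0.007,-0.007,-0.007,-0.007,-0.007]}'
python3 - <<'E'
from h import *
d=snap('wrist','p2');heldtilt(d);bands(d,'orange')
snap('side','p2s')
goto(*fromdock([-.0005,-.0575]),.1017,175.1)
a=cv2.imread('pics/p2s.png')[225:315,250:370]
cv2.imwrite('pics/p2c.png',cv2.resize(a,None,fx=6,fy=6,interpolation=cv2.INTER_CUBIC))
E
```

```text
t: 17.05
tcp_pos: [0.6199, -0.2359, 0.1217]
tool_rot: [0.042, 0.999, 0.0, -0.001]
force: [-1.9, 0.4, -5.4]
finger_gap: 0.266
held: tilt deg (tool +x end up +) -21.6 top face z at TCP (tool z) -0.0047 x range 0.013 0.082 5655 lat mid 0.0
band px [275. 108.] 163 tool xyz [ 0.0824 -0.0002  0.0567]
band px [267. 177.] 122 tool xyz [ 0.051  -0.0057  0.0151]
band px [270. 348.] 190 tool xyz [-0.0239 -0.0037 -0.0141]
tcp [ 0.6199 -0.2359  0.1218] yaw 175.15 dp cm [-0.11 -0.03  2.01] roll 0.001 q [-0.53  0.73  1.43 -0.    0.98 -2.02] t 17.15
```

View pics/p2.png

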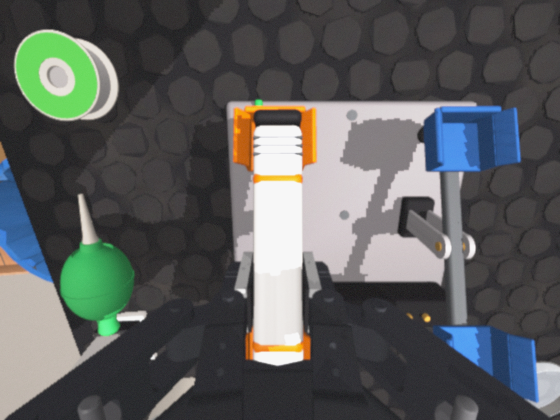

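View pics/p2c.png

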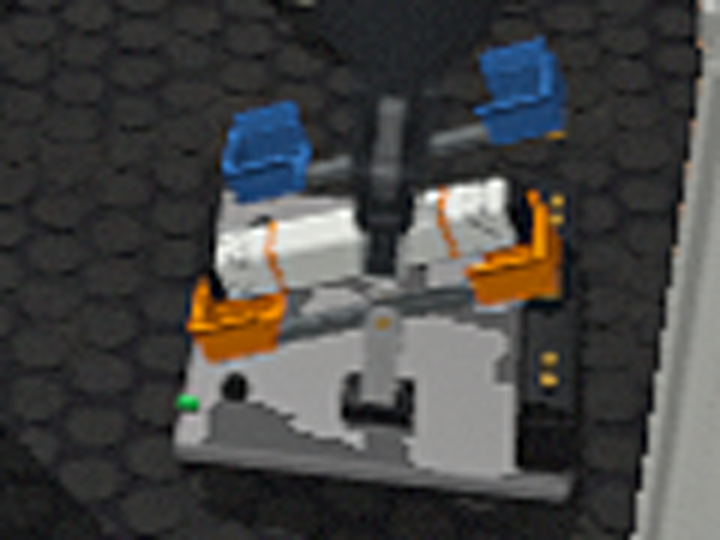

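```bash
python3 -m creep '{"claw":[1.5,1.5,1.5,1.5,1.5,1.5],"dp":[[-0.1,0,0.6],[-0.1,0,1.1],[-0.1,0,1.5],[-0.1,0,1.7],[-0.1,0,1.8],[-0.1,0,1.8]],"roll":[0,0,0,0,0,0]}'
python3 - <<'E'
from h import *
d=snap('wrist','p3');heldtilt(d)
snap('side','p3s')
goto(*fromdock([-.0005,-.0575]),.1017,175.1);print(manip.sense()['force'])
a=cv2.imread('pics/p3s.png')[225:315,250:370]
cv2.imwrite('pics/p3c.png',cv2.resize(a,None,fx=6,fy=6,interpolation=cv2.INTER_CUBIC))
E
```

```text
t: 17.75
tcp_pos: [0.6217, -0.236, 0.1032]
tool_rot: [0.042, 0.999, 0.0, 0.0]
force: [0.3, -1.3, -3.6]
finger_gap: 0.267
held: tilt deg (tool +x end up +) -21.8 top face z at TCP (tool z) -0.0048 x range 0.013 0.084 5679 lat mid 0.0
tcp [ 0.6218 -0.2361  0.1035] yaw 175.14 dp cm [ 0.09 -0.02  0.18] roll 0.001 q [-0.53  0.76  1.44  0.    0.95 -2.02] t 17.85
[ 0.43438061 -0.46076107 -3.22440911]
```

View pics/p3c.png

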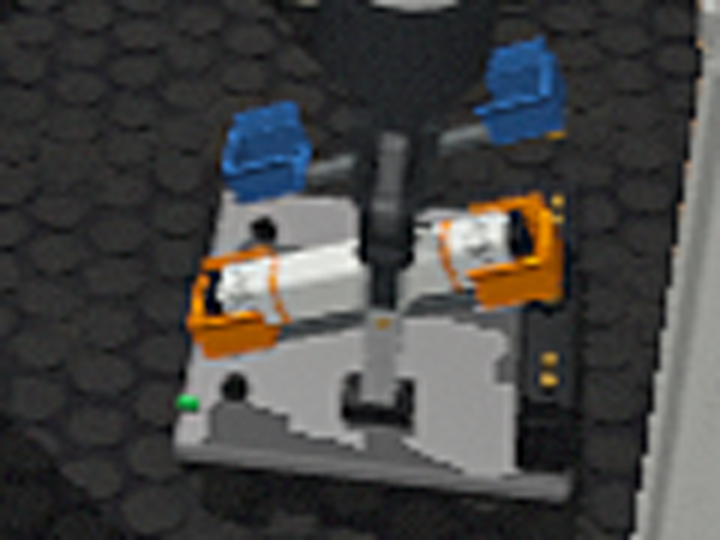

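View pics/p3.png

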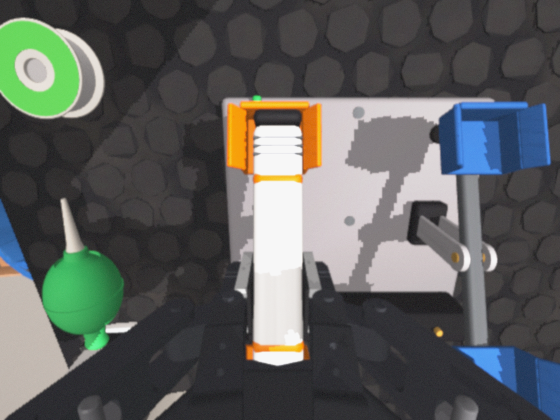

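```bash
python3 -m creep '{"claw":[1.5,1.5,1.5,1.5],"dp":[[0.05,0,0.1],[0.05,0,0.2],[0.05,0,0.2],[0.05,0,0.2]],"roll":[0,0,0,0]}' 40
python3 - <<'E'
from h import *
d=snap('wrist');heldtilt(d)
D=todock(cloud(d))*1000
hsv=cv2.cvtColor(d['image'],cv2.COLOR_RGB2HSV)
print(manip.sense()['force'],manip.sense()['tcp_pos'])
k=(cv2.inRange(hsv,(8,180,120),(22,255,255))>0)&(abs(D[...,1]+57.5)<40)&(D[...,0]<-40)&(D[...,0]>-100)
q=D[k];print(len(q),np.percentile(q,1,axis=0).round(1),np.percentile(q,99,axis=0).round(1))
E
```

```text
t: 18.25
tcp_pos: [0.6211, -0.2361, 0.1016]
tool_rot: [0.042, 0.999, -0.0, 0.0]
force: [-0.2, 1.2, -1.6]
finger_gap: 0.267
held: tilt deg (tool +x end up +) -21.8 top face z at TCP (tool z) -0.005 x range 0.013 0.085 5684 lat mid 0.0
[-0.37365687  0.21209194 -0.26238757] [ 0.62113381 -0.23606267  0.10166795]
3308 [-85.1 -80.8  51.8] [-49.1 -35.3  87.1]
```

```bash
python3 -m creep '{"claw":[2.6,2.9,3.4,4.2,4.6,4.6,4.6],"dp":[[0,0,0],[0,0,0],[0,0,0],[0,0,0],[0,0,0],[0,0,0],[0,0,0]],"roll":[0,0,0,0,0,0,0]}' 40
python3 - <<'E'
from h import *
d=snap('wrist','p4')
d=snap('side','p4s')
a=cv2.imread('pics/p4s.png')[225:315,250:370]
cv2.imwrite('pics/p4c.png',cv2.resize(a,None,fx=6,fy=6,interpolation=cv2.INTER_CUBIC))
E
```

```text
t: 19.0
tcp_pos: [0.6211, -0.236, 0.1013]
tool_rot: [0.042, 0.999, -0.0, 0.0]
force: [-0.1, -0.2, 0.7]
finger_gap: 0.539
```

View pics/p4c.png

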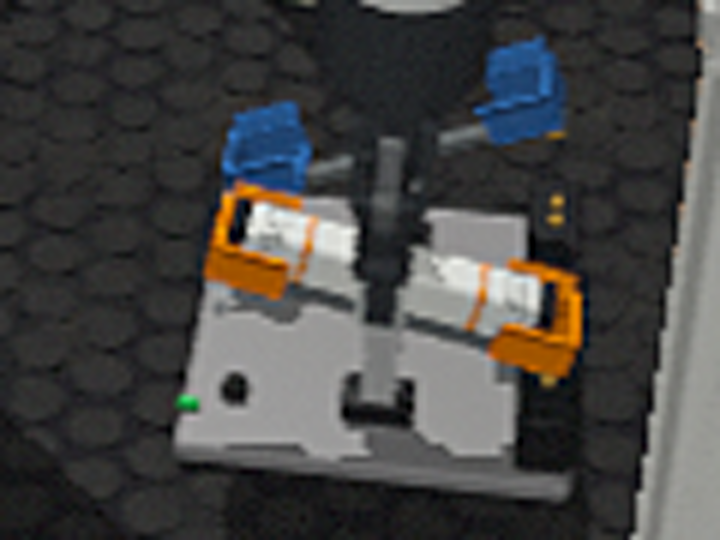

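View pics/p4.png

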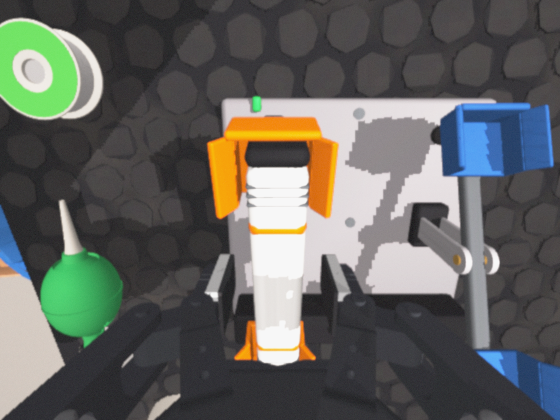

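```bash
python3 -m creep '{"claw":[4.6,4.6,4.6,4.6,5,5],"dp":[[0,0,-1],[0,0,-3],[0,0,-7],[0,0,-11],[0,0,-14],[0,0,-14]],"roll":[0,0,0,0,0,0]}'
python3 -c "
from h import *
goto(.4296,.1625,.12,68.6)"
```

```text
t: 19.7
tcp_pos: [0.624, -0.2375, 0.2482]
tool_rot: [0.042, 0.999, -0.003, 0.006]
force: [0.2, -0.5, -0.1]
finger_gap: 0.587
tcp [ 0.624  -0.2375  0.2482] yaw 175.15 dp cm [22.75 38.22 12.82] roll 1.86 q [-0.53  0.58  1.33  0.    1.22 -2.02] t 19.7
```

```bash
python3 -m creep '{"claw":[5,5,5,5,5,5,5,5,5,5,5,5],"dp":[[2,3.3,0],[4,6.6,0],[6,10,0],[8,13.4,0],[10,16.8,0],[12,20.2,0],[14,23.5,0],[16,26.9,0],[18,30.3,0],[20,33.7,0],[21.5,36.2,0],[22.7,38.2,0]],"roll":[0.145,0.29,0.435,0.58,0.725,0.87,1.015,1.16,1.305,1.45,1.595,1.74]}'
python3 -m creep '{"claw":[5,5,5,5,5],"dp":[[0,0,4],[0,0,9],[0,0,12],[0,0,12],[0,0,12]],"roll":[0.12,0.12,0.12,0.12,0.12]}'
python3 - <<'E'
from h import *
d=snap('wrist','b1');bars(d);goto(.4296,.1625,.0235,68.6)
E
```

```text
t: 20.9
tcp_pos: [0.4255, 0.1653, 0.2412]
tool_rot: [0.792, 0.61, -0.0, -0.0]
force: [-0.1, -1.0, 0.5]
finger_gap: 0.589
t: 21.4
tcp_pos: [0.4271, 0.1638, 0.1213]
tool_rot: [0.826, 0.563, -0.001, -0.0]
force: [-0.5, 0.4, -0.3]
finger_gap: 0.584
[175.  54.] 320 c [409.8 296.7] size [ 4.8 67. ] axis 164.1
[282. 207.] 5199 c [429.6 161.9] size [149.   24.3] axis 68.6
[477. 180.] 5204 c [581.5 133.4] size [65.6 57.6] axis 49.3
tcp [0.428  0.1639 0.1222] yaw 68.57 dp cm [-0.07  0.2   9.87] roll -0.001 q [ 0.12  0.53  1.96 -0.    0.65  0.5 ] t 21.45
```

View pics/b1.png

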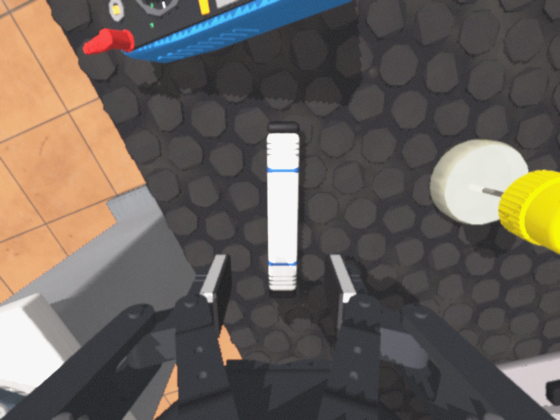

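```bash
python3 -m creep '{"claw":[5,5,5,5,5,1.5,1.5,1.5,1.5,1.5,1.5],"dp":[[-0.1,0.2,3],[-0.1,0.2,6.5],[-0.1,0.2,9],[-0.1,0.2,9.7],[-0.1,0.2,9.7],[-0.1,0.2,9.7],[-0.1,0.2,9.7],[-0.1,0.2,9.7],[-0.1,0.2,9.7],[-0.1,0.2,9.7],[-0.1,0.2,9.7]],"roll":[0,0,0,0,0,0,0,0,0,0,0]}' 50
python3 -m creep '{"claw":[1.5,1.5,1.5,1.5,1.5,1.5],"dp":[[0,0,-1],[0,0,-3],[0,0,-6],[0,0,-8],[0,0,-8],[0,0,-8]],"roll":[0,0,0,0,0,0]}'
python3 - <<'E'
from h import *
d=feel(6);heldtilt(d);bands(d,'blue')
goto(.45,0.05,.22,68.6)
E
```

```text
t: 22.55
tcp_pos: [0.43, 0.1624, 0.0261]
tool_rot: [0.826, 0.563, 0.002, 0.001]
force: [0.3, 0.0, 6.8]
finger_gap: 0.266
t: 23.15
tcp_pos: [0.4286, 0.1622, 0.1048]
tool_rot: [0.826, 0.563, 0.0, 0.0]
force: [-0.3, 0.1, -4.1]
finger_gap: 0.265
tool-frame F,T mean [ 2.020e-01 -2.220e-01  4.177e+00 -2.000e-03 -1.230e-01 -3.000e-03] sd [0.235 0.38  0.753 0.024 0.007 0.022] t 23.4
held: tilt deg (tool +x end up +) -3.5 top face z at TCP (tool z) -0.0004 x range 0.017 0.074 3416 lat mid -0.0001
band px [279. 210.] 288 tool xyz [ 0.0391 -0.0004  0.0019]
band px [279. 352.] 135 tool xyz [-0.0405 -0.0001  0.0013]
tcp [0.4281 0.1621 0.1034] yaw 68.57 dp cm [ -9.64   6.13 -11.66] roll -0.001 q [ 0.12  0.57  1.97 -0.    0.6   0.49] t 23.45
```

```bash
python3 -m creep '{"claw":[1.5,1.5,1.5,1.5,1.5,1.5,1.5,1.5,1.5,1.5],"dp":[[0,0,-4],[0,0,-8],[-4,2,-11],[-8,4,-11],[-12,6,-11],[-16,8,-11],[-20,9.7,-11],[-24,11.5,-11],[-28.2,13.4,-11],[-28.2,13.4,-11]],"roll":[0,0,0,0,0,0,0,0,0,0]}' 50
python3 - <<'E'
from h import *
goto(.424,-.488,.06,90)
E
```

```text
t: 24.45
tcp_pos: [0.4523, -0.1557, 0.2141]
tool_rot: [0.828, 0.561, 0.0, 0.003]
force: [0.4, 0.4, -3.1]
finger_gap: 0.266
tcp [ 0.4523 -0.1557  0.2141] yaw 68.22 dp cm [-31.91   9.7   15.41] roll -0.38 q [-0.56  0.38  1.83 -0.    0.92 -0.18] t 24.45
```

```bash
python3 -m creep '{"claw":[1.5,1.5,1.5,1.5,1.5,1.5,1.5,1.5,1.5,1.5,1.5,1.5],"dp":[[-4,1.2,0],[-8,2.4,0],[-12,3.6,0],[-16,4.8,0],[-20,6,0],[-24,7.3,0],[-28,8.5,0],[-31.9,9.7,0],[-31.9,9.7,4],[-31.9,9.7,9],[-31.9,9.7,14],[-31.9,9.7,15.4]],"roll":[0,0,0,0,-0.1,-0.2,-0.3,-0.38,-0.38,-0.38,-0.38,-0.38]}'
python3 -m creep '{"claw":[1.5,1.5],"dp":[[0,0,0],[0,0,0]],"roll":[0,0]}'
python3 - <<'E'
from h import *
d=snap('wrist','f1');heldtilt(d);bands(d,'blue');goto(.424,-.488,.02,90)
E
```

```text
t: 25.65
tcp_pos: [0.4214, -0.4769, 0.0535]
tool_rot: [0.705, 0.709, 0.002, -0.007]
force: [-1.1, 1.8, -4.1]
finger_gap: 0.264
t: 25.85
tcp_pos: [0.4252, -0.4826, 0.0616]
tool_rot: [0.705, 0.709, -0.0, 0.001]
force: [-0.1, -0.0, -3.0]
finger_gap: 0.265
held: tilt deg (tool +x end up +) -1.1 top face z at TCP (tool z) 0.0024 x range 0.013 0.075 5381 lat mid 0.0
band px [279. 210.] 284 tool xyz [0.0403 0.0005 0.0029]
band px [279. 352.] 131 tool xyz [-0.0397  0.0001  0.0025]
tcp [ 0.4256 -0.4833  0.0628] yaw 90.36 dp cm [-0.47 -0.16  4.28] roll 0.006 q [-1.02  0.79  1.51  0.    0.83 -1.03] t 25.9
```

View pics/f1.png

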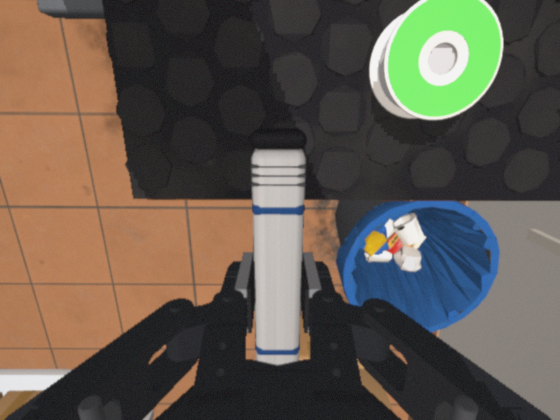

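```bash
python3 -m creep '{"claw":[1.5,1.5,1.5,1.5,1.5,1.5,1.5],"dp":[[-0.5,-0.1,2],[-0.5,-0.1,3],[-0.5,-0.1,3.4],[-0.5,-0.1,3.8],[-0.5,-0.1,4.2],[-0.5,-0.1,4.4],[-0.5,-0.1,4.4]],"roll":[0,0,0,0,0,0,0]}' 30
python3 - <<'E'
from h import *
s=manip.sense();print(s['tcp_pos'],s['force'])
d=feel(1);heldtilt(d);bands(d,'blue')
E
```

```text
t: 26.6
tcp_pos: [0.4241, -0.49, 0.0212]
tool_rot: [0.705, 0.71, -0.002, 0.003]
force: [-3.2, -1.4, 13.3]
finger_gap: 0.264
[ 0.42406932 -0.48998185  0.02122439] [-3.18030502 -1.35931683 13.33264151]
tool-frame F,T mean [ -1.433  -3.158 -13.33    0.646   0.194  -0.127] sd [0. 0. 0. 0. 0. 0.] t 26.6
held: tilt deg (tool +x end up +) -17.5 top face z at TCP (tool z) -0.0163 x range 0.028 0.127 4332 lat mid -0.0
band px [278. 215.] 282 tool xyz [ 0.0394 -0.     -0.0044]
band px [279. 344.] 103 tool xyz [-0.0396  0.0016  0.006 ]
```

```bash
python3 -m creep '{"claw":[1.5,1.5,1.5,1.5,1.5,1.5],"dp":[[0,0,0.2],[0,0,0.4],[0,0,0.6],[0,0,0.8],[0,0,0.95],[0,0,0.95]],"roll":[0,0,0,0,0,0]}' 25
python3 - <<'E'
from h import *
s=manip.sense();print(s['tcp_pos'],s['force'])
d=snap('wrist','f2');bands(d,'blue')
E
```

```text
t: 27.25
tcp_pos: [0.4242, -0.4931, 0.013]
tool_rot: [0.704, 0.71, -0.003, 0.006]
force: [-4.4, -5.1, 16.4]
finger_gap: 0.271
[ 0.42422828 -0.4930998   0.01303038] [-4.35451272 -5.0578293  16.37276019]
band px [278. 227.] 275 tool xyz [ 0.0376 -0.     -0.0134]
band px [278. 333.] 78 tool xyz [-0.0379 -0.0003  0.0124]
```

View pics/f2.png

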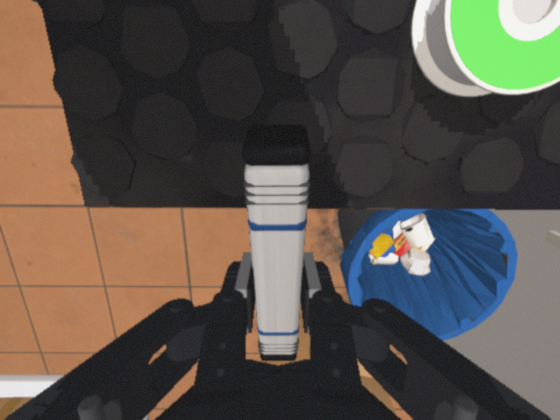

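```bash
python3 -m creep '{"claw":[1.5,1.5,1.5,1.5],"dp":[[0,0,0.15],[0,0,0.3],[0,0,0.3],[0,0,0.3]],"roll":[0,0,0,0]}'
python3 - <<'E'
from h import *
s=manip.sense();print(s['tcp_pos'],s['force'])
d=snap('wrist');bands(d,'blue')
E
```

```text
t: 27.7
tcp_pos: [0.4243, -0.4937, 0.0102]
tool_rot: [0.704, 0.71, -0.004, 0.007]
force: [-6.1, -6.7, 15.9]
finger_gap: 0.264
[ 0.42428139 -0.49367891  0.01018626] [-6.09176361 -6.70684191 15.8753849 ]
band px [278. 232.] 237 tool xyz [ 0.0365 -0.     -0.0164]
band px [277. 330.] 45 tool xyz [-0.0374 -0.0006  0.0144]
```

```bash
python3 -m creep '{"claw":[1.5,1.5,1.5,1.5,1.5,1.5,1.5,1.5,1.5],"dp":[[0,0,0],[0,0,0],[0,0,-2],[0,0,-5],[0,0,-10],[0,0,-15],[0,0,-20],[0,0,-22],[0,0,-22]],"roll":[0,0,0,0,0,0,0,0,0]}' 80
python3 - <<'E'
from h import *
d=snap('wrist','f3');bands(d,'blue');print(fromdock([-.0081,.0575]));goto(.56,-.20,.24,-4.9)
E
```

```text
t: 28.65
tcp_pos: [0.4248, -0.4887, 0.2296]
tool_rot: [0.705, 0.709, -0.001, 0.005]
force: [-0.6, -1.2, -4.7]
finger_gap: 0.26
band px [276. 231.] 276 tool xyz [ 0.0354 -0.0002 -0.0189]
band px [276. 330.] 45 tool xyz [-0.0385 -0.0001  0.0103]
[ 0.62314108 -0.12101827]
tcp [ 0.4238 -0.4871  0.2263] yaw 90.36 dp cm [28.62 13.8  -1.37] roll 1.663 q [-1.03  0.58  1.41  0.    1.15 -1.03] t 28.7
```

```bash
python3 -m creep '{"claw":[1.5,1.5,1.5,1.5,1.5,1.5,1.5,1.5,1.5,1.5,1.5,1.5],"dp":[[1,0,0],[3.5,1,0],[6,2.5,0],[8.5,4,0],[11,5.5,0],[13.5,7,0],[16,8.5,0],[18.5,9.7,0],[21,11,0],[23.6,12,0],[26,13,0],[28.6,13.8,-1]],"roll":[0.14,0.28,0.42,0.56,0.7,0.84,0.98,1.12,1.26,1.4,1.54,1.66]}'
python3 -m creep '{"claw":[1.5,1.5],"dp":[[0,0,0],[0,0,0]],"roll":[0,0]}'
python3 - <<'E'
from h import *
d=snap('wrist','g1');bands(d,'blue');goto(*fromdock([-.011,.0575]),.20,-4.9)
E
```

```text
t: 29.9
tcp_pos: [0.5572, -0.1973, 0.2295]
tool_rot: [0.999, -0.044, -0.004, -0.002]
force: [0.1, -0.7, -4.2]
finger_gap: 0.259
t: 30.1
tcp_pos: [0.5583, -0.1985, 0.2317]
tool_rot: [0.999, -0.04, -0.002, -0.001]
force: [-0.4, -0.3, -4.2]
finger_gap: 0.265
band px [282. 231.] 254 tool xyz [ 0.0352  0.0001 -0.0155]
tcp [ 0.5583 -0.1993  0.2319] yaw -4.69 dp cm [ 5.53 -8.33  3.19] roll 0.004 q [-0.53  0.51  1.53 -0.    1.11  1.12] t 30.15
```

View pics/g1.png

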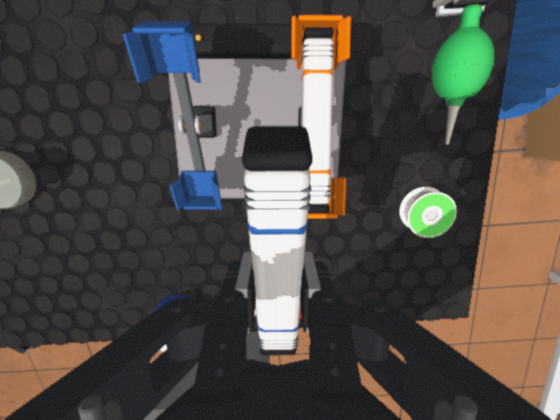

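```bash
cat >> h.py <<'E'
def tiltpx(d,r0=175,r1=335,u=276):
    s=manip.sense();M=Ro.from_quat(s['tool_rot']).as_matrix()
    P=(cloud(d)-s['tcp_pos'])@M
    q=P[r0:r1,u-10:u+11].reshape(-1,3); q=q[abs(q[:,2])<.06]
    c=np.polyfit(q[:,0],q[:,2],1); r=abs(np.polyval(c,q[:,0])-q[:,2]); q=q[r<.004]; c=np.polyfit(q[:,0],q[:,2],1)
    b=P[[231,331],276-5:276+6].mean(1)
    print('tilt',np.degrees(np.arctan(-c[0])).round(2),'top z@x0',c[1].round(4),len(q)); return P,c
E
python3 - <<'E'
from h import *
d=snap('wrist');P,c=tiltpx(d)
im=d['image'].astype(int)
for v in list(range(226,236))+list(range(324,338)): print(v,im[v,270:283].mean(0).round(),P[v,270:283].mean(0).round(4))
E
```

```text
tilt 21.59 top z@x0 -0.0014 3349
226 [245. 244. 243.] [ 0.0375 -0.0024 -0.0163]
227 [242. 241. 241.] [ 0.0371 -0.0024 -0.0162]
228 [209. 218. 231.] [ 0.0366 -0.0024 -0.016 ]
229 [125. 154. 210.] [ 0.0361 -0.0025 -0.0159]
230 [ 71. 119. 194.] [ 0.0356 -0.0025 -0.0158]
231 [ 59. 111. 188.] [ 0.0351 -0.0025 -0.0157]
232 [ 58. 109. 183.] [ 0.0346 -0.0025 -0.0154]
233 [ 80. 118. 183.] [ 0.0341 -0.0025 -0.0153]
234 [162. 176. 209.] [ 0.0334 -0.0025 -0.0147]
235 [236. 235. 236.] [ 0.0329 -0.0025 -0.0145]
324 [244. 243. 241.] [-0.0327 -0.0027  0.0116]
325 [244. 243. 241.] [-0.0338 -0.0027  0.012 ]
326 [244. 243. 242.] [-0.0351 -0.0027  0.0128]
327 [244. 243. 241.] [-0.0359 -0.0027  0.0129]
328 [241. 240. 240.] [-0.0369 -0.0027  0.0133]
329 [205. 213. 228.] [-0.0379 -0.0027  0.0136]
330 [123. 150. 204.] [-0.0385 -0.0027  0.0136]
331 [126. 148. 200.] [-0.0395 -0.0027  0.0139]
332 [212. 216. 227.] [-0.0411 -0.0027  0.0149]
333 [240. 239. 239.] [-0.0423 -0.0027  0.0155]
334 [244. 242. 241.] [-0.0434 -0.0027  0.0159]
335 [244. 243. 241.] [-0.0347 -0.0029  0.0054]
336 [244. 243. 241.] [-0.0454 -0.0027  0.0165]
337 [244. 243. 242.] [-0.0468 -0.0027  0.0173]
```

```bash
python3 -m creep '{"claw":[1.5,1.5,1.5,1.5,1.5,1.5,1.5,1.5,1.5,1.5],"dp":[[1.5,-2.5,0],[3,-5,0],[4.5,-7,0],[5.5,-8.3,0],[5.5,-8.3,2],[5.5,-8.3,5],[5.5,-8.3,8],[5.5,-8.3,10],[5.5,-8.3,10.5],[5.5,-8.3,10.5]],"roll":[0,0,0,0,0,0,0,0,0,0]}'
python3 - <<'E'
from h import *
d=snap('wrist','g2');tiltpx(d)
d=snap('side','g2s');goto(*fromdock([-.0106,.0575]),.1006,-4.9)
a=cv2.imread('pics/g2s.png')[215:305,250:370]
cv2.imwrite('pics/g2c.png',cv2.resize(a,None,fx=6,fy=6,interpolation=cv2.INTER_CUBIC))
E
```

```text
t: 31.2
tcp_pos: [0.6205, -0.1223, 0.1277]
tool_rot: [0.999, -0.042, -0.001, -0.0]
force: [0.1, -0.5, -3.8]
finger_gap: 0.263
tilt 21.47 top z@x0 -0.0007 3345
tcp [ 0.622  -0.1225  0.1298] yaw -4.8 dp cm [-0.15 -0.16  2.92] roll 0.002 q [-0.37  0.69  1.51 -0.    0.94  1.28] t 31.3
```

View pics/g2.png

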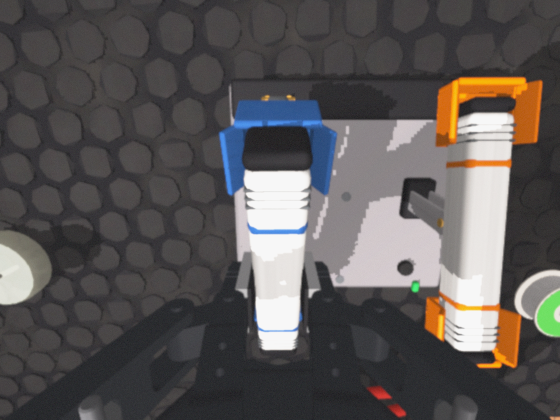

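View pics/g2c.png

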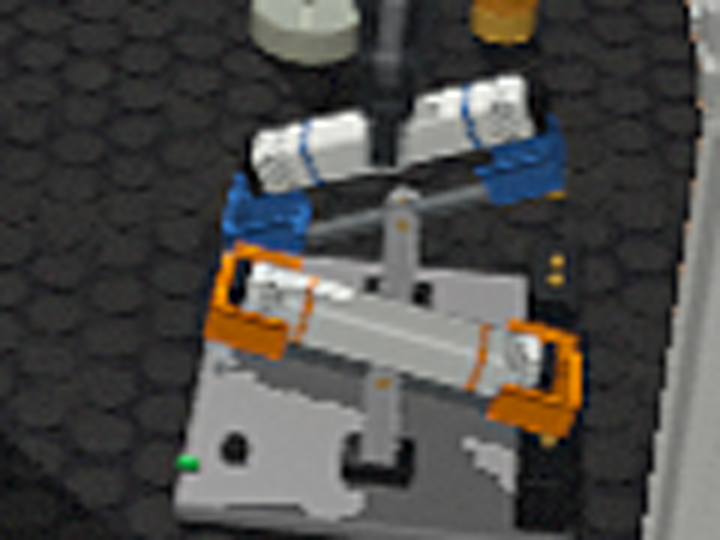

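```bash
python3 -m creep '{"claw":[1.5,1.5,1.5,1.5,1.5,1.5,1.5],"dp":[[-0.15,-0.15,0.6],[-0.15,-0.15,1.2],[-0.15,-0.15,1.8],[-0.15,-0.15,2.2],[-0.15,-0.15,2.5],[-0.15,-0.15,2.5],[-0.15,-0.15,2.5]],"roll":[0,0,0,0,0,0,0]}'
python3 - <<'E'
from h import *
d=snap('wrist','g3');tiltpx(d)
d=snap('side','g3s');goto(*fromdock([-.0106,.0575]),.1006,-4.9);print(manip.sense()['force'])
a=cv2.imread('pics/g3s.png')[215:305,250:370]
cv2.imwrite('pics/g3c.png',cv2.resize(a,None,fx=6,fy=6,interpolation=cv2.INTER_CUBIC))
E
```

```text
t: 32.0
tcp_pos: [0.6199, -0.1201, 0.1037]
tool_rot: [0.999, -0.042, -0.0, -0.0]
force: [0.1, -0.0, -4.6]
finger_gap: 0.258
tilt 21.6 top z@x0 -0.0014 3345
tcp [ 0.6201 -0.1202  0.104 ] yaw -4.77 dp cm [0.06 0.06 0.34] roll 0.002 q [-0.37  0.72  1.53 -0.    0.89  1.29] t 32.1
[ 0.38007161  0.09846212 -4.04454543]
```

View pics/g3.png

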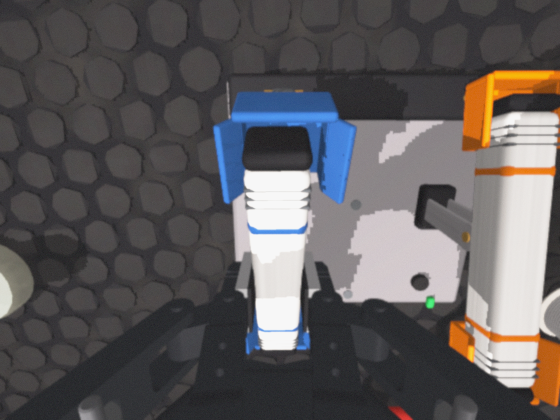

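View pics/g3c.png

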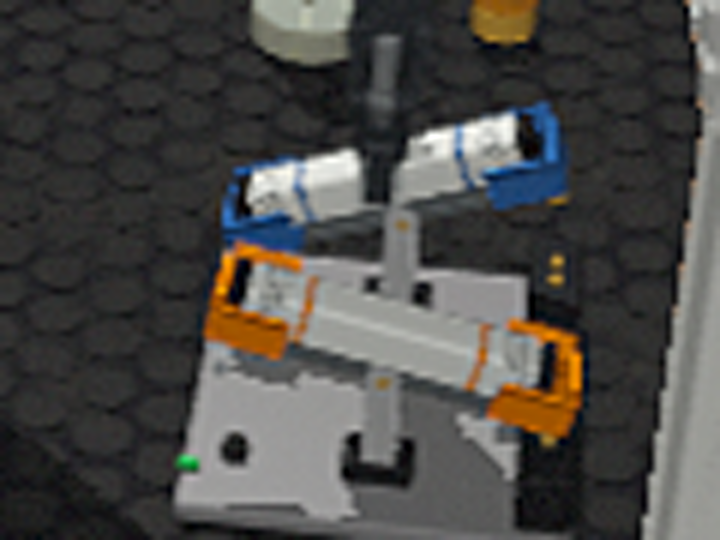

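```bash
python3 -m creep '{"claw":[1.5,1.5,1.5,1.5,1.5],"dp":[[0.05,0.1,0.1],[0.05,0.1,0.2],[0.05,0.1,0.3],[0.05,0.1,0.3],[0.05,0.1,0.3]],"roll":[0,0,0,0,0]}'
python3 - <<'E'
from h import *
d=snap('wrist','g4');tiltpx(d)
goto(*fromdock([-.0106,.0575]),.1006,-4.9)
for i in range(3): print(manip.sense()['force']); imaging.snapshot('side')
E
```

```text
t: 32.6
tcp_pos: [0.6203, -0.1212, 0.1008]
tool_rot: [0.999, -0.042, 0.0, 0.0]
force: [0.4, 0.9, -3.7]
finger_gap: 0.263
tilt 21.61 top z@x0 -0.0015 3348
tcp [ 0.6203 -0.1212  0.1009] yaw -4.77 dp cm [ 0.03 -0.04  0.03] roll 0.002 q [-0.37  0.73  1.53 -0.    0.89  1.28] t 32.65
[ 0.29262916 -0.23933997 -3.28546693]
[ 0.43217578 -0.56664292 -2.15670785]
[ 0.12107813 -0.91984847 -3.3144324 ]
```

```bash
python3 -m creep '{"claw":[1.5,1.5,1.5,1.5],"dp":[[0,0,0.1],[0,0,0.2],[0,0,0.2],[0,0,0.2]],"roll":[0,0,0,0]}'
python3 - <<'E'
from h import *
for i in range(3): print(manip.sense()['force'],manip.sense()['tcp_pos'][2]); imaging.snapshot('side')
E
```

```text
t: 33.2
tcp_pos: [0.6203, -0.1212, 0.1007]
tool_rot: [0.999, -0.042, 0.0, 0.0]
force: [-3.2, 0.9, 7.9]
finger_gap: 0.263
[-3.19515977  0.92570264  7.91964384] 0.10071772814985913
[-2.29669399  1.76824606  7.52767696] 0.10071514189296066
[-2.9904732   0.38638697  7.23152728] 0.10072153862328485
```

```bash
python3 -m creep '{"claw":[1.5,1.5,1.5],"dp":[[0,0,-0.15],[0,0,-0.15],[0,0,-0.15]],"roll":[0,0,0]}'
python3 - <<'E'
from h import *
print(manip.sense()['force'],manip.sense()['tcp_pos'])
d=snap('wrist','g5');tiltpx(d)
D=todock(cloud(d))*1000
hsv=cv2.cvtColor(d['image'],cv2.COLOR_RGB2HSV)
k=(cv2.inRange(hsv,(100,150,60),(125,255,255))>0)&(abs(D[...,1]-57.5)<40)&(D[...,0]>30)&(D[...,0]<100)
q=D[k];print(len(q),np.percentile(q,1,axis=0).round(1),np.percentile(q,99,axis=0).round(1))
snap('side','g5s')
a=cv2.imread('pics/g5s.png')[215:305,250:370]
cv2.imwrite('pics/g5c.png',cv2.resize(a,None,fx=6,fy=6,interpolation=cv2.INTER_CUBIC))
E
```

```text
t: 33.65
tcp_pos: [0.6205, -0.1211, 0.1008]
tool_rot: [0.999, -0.042, 0.0, 0.0]
force: [-2.2, 0.2, 3.6]
finger_gap: 0.259
[-2.16910282  0.24623348  3.55161269] [ 0.62048768 -0.12113064  0.1008452 ]
tilt 21.66 top z@x0 -0.0016 3340
8298 [ 36.6  34.8 101.3] [ 74.9  80.1 130.1]
```

View pics/g5c.png

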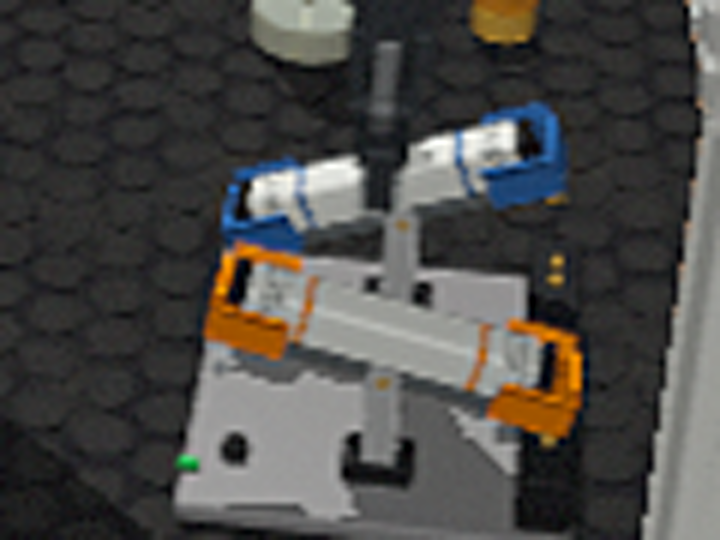

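View pics/g5.png

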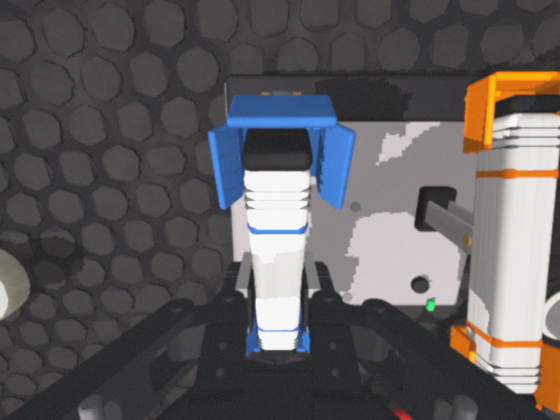

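```bash
python3 -m creep '{"claw":[1.5,1.5,2.6,2.9,3.4,4.2,4.6,4.6,4.6,4.6,4.6],"dp":[[0,0,-0.08],[0,0,-0.08],[0,0,-0.08],[0,0,-0.08],[0,0,-0.08],[0,0,-0.08],[0,0,-0.08],[0,0,-0.08],[0,0,-0.08],[0,0,-0.08],[0,0,-0.08]],"roll":[0,0,0,0,0,0,0,0,0,0,0]}' 40
python3 - <<'E'
from h import *
snap('wrist','g6')
snap('side','g6s')
a=cv2.imread('pics/g6s.png')[215:305,250:370]
cv2.imwrite('pics/g6c.png',cv2.resize(a,None,fx=6,fy=6,interpolation=cv2.INTER_CUBIC))
E
```

```text
t: 34.85
tcp_pos: [0.6203, -0.1211, 0.1011]
tool_rot: [0.999, -0.042, 0.0, 0.0]
force: [-0.5, 0.4, 1.0]
finger_gap: 0.536
```

View pics/g6c.png

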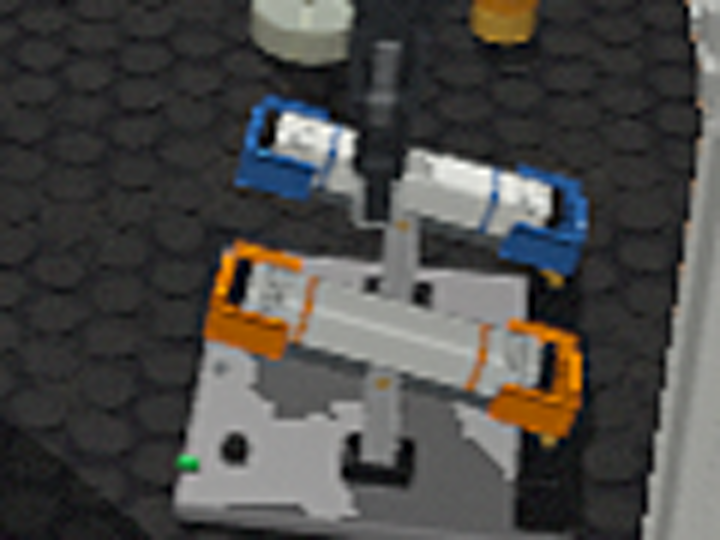

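View pics/g6.png

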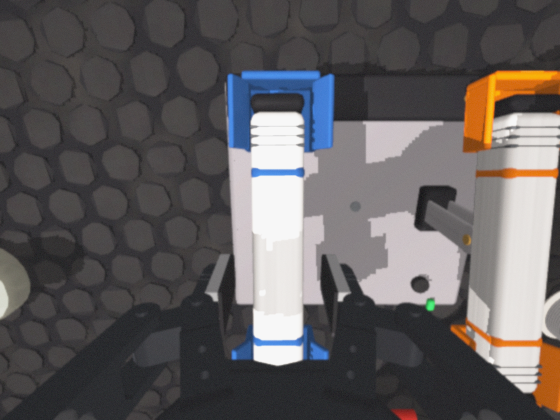

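Both are tipped down. Now I'll retreat straight up and check.

```bash
python3 -m creep '{"claw":[4.6,4.6,4.6,4.6,4.6,4.6,4.6,4.6,4.6],"dp":[[0,0,-1],[0,0,-3],[0,0,-7],[0,0,-11],[-4,0,-15],[-8,0,-18],[-10,0,-18],[-10,0,-18],[-10,0,-18]],"roll":[0,0,0,0,0,0,0,0,0]}'
python3 - <<'E'
from h import *
d=snap('wrist','z1');D=todock(cloud(d))*1000
for nm,y0 in(('blue',57.5),('orange',-57.5)):
    k=(abs(D[...,1]-y0)<8)&(abs(D[...,0])<60)&(D[...,2]>60)&(D[...,2]<140)
    q=D[k];c=np.polyfit(q[:,0],q[:,2],1);print(nm,'slope deg',np.degrees(np.arctan(c[0])).round(1),'z0',c[1].round(1),len(q),'-> rocker angle',(np.radians(24)-np.arctan(c[0])).round(3))
snap('side','z1s');s=manip.sense();print(s['force'],s['t'])
E
```

```text
t: 35.85
tcp_pos: [0.5208, -0.1129, 0.2822]
tool_rot: [0.999, -0.042, 0.001, 0.0]
force: [1.0, 1.0, 0.3]
finger_gap: 0.539
blue slope deg -12.6 z0 105.2 2310 -> rocker angle 0.639
orange slope deg -12.7 z0 105.2 2291 -> rocker angle 0.64
[-0.26866533 -0.03491959 -0.33975771] 35.95
```

View pics/z1s.png

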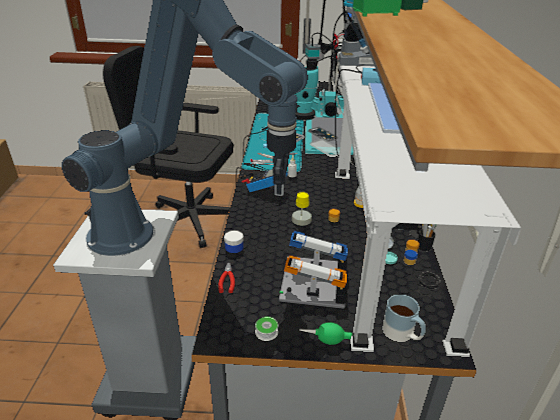

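View pics/z1.png

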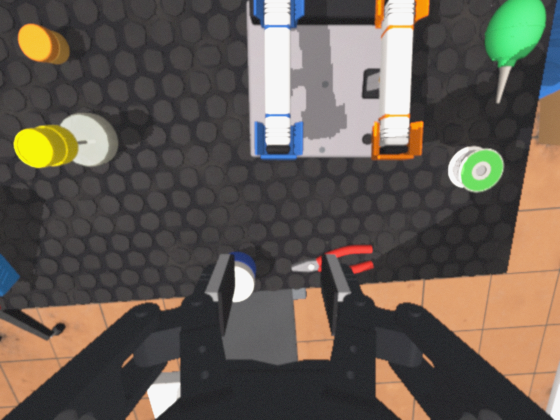

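Both rockers measure 0.64 and the bystanders look where they were, so I'm handing the job in.

```bash
python3 -c "
from station import workorder
print(workorder.sign_off())"
```

```text
the job is handed in; nothing more can be done
None
```

Both handles are docked, each in the rocker of its own colour with its heavy end at the contact end, and I handed the job in at about 36 s.

- **How it was done:** I lifted each handle and read the heavy end from the wrist torque. I then pressed the heavy end on the bench's right edge to tilt the handle about 22° in the grip. Each was laid on its still-raised rocker and released, orange first. I saw no rocker tip the wrong way in the pictures.
- **Last checks:** From depth, both handles slope 12.6–12.7° down towards the contacts, which puts both rockers at about 0.64. The gripper is clear, with force readings near zero. The bystanders look unmoved in the final pictures; I did not measure their positions.
- **What was not clean:**
  - While laying the blue handle I pressed 1–2 mm too far, about 12 N on the rocker. I backed off before releasing, and the rocker stayed raised.
  - Closing the fingers on each handle pushed the bench with about 7 N.
  - The bench-edge tilting pressed with up to about 20 N.

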